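Square up a row of fresh soap bars and lock it with the keeper rail

ROBOT

A 6-joint arm with a two-finger parallel gripper is mounted at the origin on a cart in front of the work surface, level with it; the furniture and walls round the work are solid. World frame = base frame: x ahead of the robot, y to its left, z up, the work surface at z = 0. Lengths are in mm, angles in rad, forces in N, time in s.
With the tool pointing down it reaches from about 400 to 925 mm from the base axis. Payload 12.5 kg.
Tool frame: the origin (TCP) lies at the very end of the fingers, on their centre line; the grasp point (between the pads) lies 19 mm behind it; z points along the fingers, y is the line along which they close (so a half turn about z gives the same grasp; the last joint's range is limited). The gripper opens to 95 mm and grips with 3 to 60 N. Pads are 20 mm wide; open, the fingers measure 119 mm over their backs; the gripper's body (75 mm by 180 mm) begins 59 mm behind the grasp point.
Start: joints at [-1.249, 0.491, 1.559, -0, 1.092, -0.106], TCP at [259.319, -568.687, 176.961] pointing down, gripper open.
Joint ranges: [-3.1, 3.1], [-0.84, 2.19], [0.05, 2.79], [-1.13, 4.28], [0.06, 2.93], [-2.69, 2.69]. Speed limits (rad/s): [2.22, 2.22, 2.79, 3.14, 3.14, 3.14].

INTERFACE

Orientations are given as [roll, pitch, yaw] about the fixed x, y, z axes, in that order (R = Rz(yaw) Ry(pitch) Rx(roll)).
In Python, from cell import state, read_camera, camera_info, job_done gives the robot as it stands.
- The arm moves only by the shell command python3 -m handwheel 'ROWS'. ROWS is 1 to 5 rows, parted by semicolons, with the numbers parted by spaces; each row has 5 numbers: dx, dy, dz in shares of 0.75 m (1.0 is 0.75 m), then a turn about the tool's z in parts of the range, where 1.0 means 90 degrees, then the opening from 0.0 (shut) to 1.0 (fully open); each row is the pose to reach, as a shift and turn from the pose commanded when the command began, along the tool's axes at that moment; what a row does not reach only later rows make up. A row lasts 1/12 s, in which the tool goes at most 41.7 mm and 0.125 rad, less where a joint would pass 70% of its speed; a pose out of reach is approached as far as the arm can. The fingers move at their own pace and stop on an object; the grip force is fixed at half the most. Time passes only in rows, so rows that do not move let the fingers close. It prints the time, the measured TCP pose, the force, the opening and the grip force at its end. Input that does not fit is refused with a message, and nothing moves.
- state(): the state, without advancing time (a new reading comes with each control period).
- read_camera(name): name is "side" or "top"; returns (picture, depth): 400x640x3 uint8, red, green, blue; 400x640 float32, mm along the optical axis (not along the pixel's ray), 0 where there is no reading.
- camera_info(name): a dict with "vertical_fov" (degrees; the focal length in pixels is half the picture's height over the tangent of half this angle, whatever the lens; pixels are square), "cx", "cy" (the principal point, pixels), "origin" and "attitude" of the camera in the world. Camera axes: x right, y down, z forward; pixel columns grow to the right and rows downward; lengths in mm; the calibration is good to about 2 mm. A picture is of the moment at which its call begins. camera_info takes no time and is no camera call.
- job_done(): hands the job in; it is judged then, once.
The state is a dict: "t": time; "joints": joint angles; "qvel": joint speeds; "tau": joint torques, N m; "eef_pos": TCP position; "tcp_rot": TCP orientation; "ft_force": force on the tool from outside, world axes, zero at the start; "moment": the same for the moment, N m; "opening": opening from 0.0 (shut) to 1.0 (fully open); "grip_force": force on a finger pad.
Only numpy, scipy, OpenCV 4.12 (cv2) and the standard library are available. Lean on these libraries where they do the work, as an engineer would, in place of code of your own. Each camera call takes 0.05 s, during which the arm holds its last target. There are 200 camera calls.

TASK

Four fresh soap bars stand askew on the slatted curing board. Take the loose keeper rail by its upright grip and, touching the soap with nothing else, push the bars back with its straight face until all four are pressed flush against the back strip at the same moment; press the whole row evenly and gently for a second, as fresh soap dents. Then lower the rail, about centred, right down into the two notches of the board's side cheeks, so that it keeps the row straight, and let go of it; leave the stamp, the pot and the cup alone.

Things in the scene. Friction and masses are not known exactly. Their poses are not given: they have to be found in the camera images.
- curing_board: Fixed slatted pine board with oak edges, 210 (x) x 338 (y) mm; origin under its centre on the bench, z up, +x towards its back strip. Slats' top at z = 16 mm. Two side cheeks, 14 mm thick, run along x at y = +152 and -152 mm (x from -95 to 85.6 mm), tops at z = 32 mm; the bars stand between them. Each cheek has a notch (see keeper_home).
- back_strip (a point): Middle of the inner face of the board's straight rigid oak back strip, at the slats (x = 85.6, y = 0, z = 16 mm of the board, axes as its); the strip runs along y, top at z = 42 mm. Fresh soap grips oak: a skewed bar pinched between rail and strip can bind on two oppopoint corners. The rail drawn lightly along y turns it square (towards +y if it is skewed counterclockwise seen from above, else -y).
- keeper_home (a point): Where the rail's origin comes when it is seated in both notches against a flush row: x = 5, y = 0, z = 18 mm of the board, axes as the board's. The notches are open at the top and cut straight through the cheeks in y, 19 mm wide (x = -4.5 to 14.5 mm of the board), floor at z = 18 mm, 14 mm below the cheeks' tops, with 5 mm 45-degree lead-ins at the mouth.
- keeper_rail: Loose straight oak rail, 16 (x) x 345 (y) x 30 (z) mm, 0.22 kg, standing on its narrow edge on the bench; origin at the centre of its underside, y along it, z up; same either way round. Dark upright grip in the middle of its top, 16 mm thick (x), 74 wide (y), z = 28 to 76 mm. With its underside 33 to 36 mm above the bench it clears the cheeks and bears on the bars' upper part.
- soap_1: Loose cream soap bar, one of four in a row along the board's y in any order, 72.6 (x, front to back) x 53.5 (y) x 30 (z) mm, about 0.1 kg, flat on the slats; origin at the centre of its underside, z up. Flush with the back strip its origin is at x = 49.3 mm of the board. Over 20 N from the rail dents it; in the pressed row each should feel 1 N or more. Only the rail may touch it.
- soap_2: Loose cream soap bar, one of four in a row along the board's y in any order, 72.6 (x, front to back) x 53.5 (y) x 30 (z) mm, about 0.1 kg, flat on the slats; origin at the centre of its underside, z up. Flush with the back strip its origin is at x = 49.3 mm of the board. Over 20 N from the rail dents it; in the pressed row each should feel 1 N or more. Only the rail may touch it.
- soap_3: Loose cream soap bar, one of four in a row along the board's y in any order, 72.6 (x, front to back) x 53.5 (y) x 30 (z) mm, about 0.1 kg, flat on the slats; origin at the centre of its underside, z up. Flush with the back strip its origin is at x = 49.3 mm of the board. Over 20 N from the rail dents it; in the pressed row each should feel 1 N or more. Only the rail may touch it.
- soap_4: Loose cream soap bar, one of four in a row along the board's y in any order, 72.6 (x, front to back) x 53.5 (y) x 30 (z) mm, about 0.1 kg, flat on the slats; origin at the centre of its underside, z up. Flush with the back strip its origin is at x = 49.3 mm of the board. Over 20 N from the rail dents it; in the pressed row each should feel 1 N or more. Only the rail may touch it.
- soap_stamp: Turned wooden soap stamp, 39 x 39 x 60 mm, upright on the bench right of the board; origin at the centre of its underside. Bystander.
- mica_pot: Pot of pink powder with white lid, 73 mm across, 65 mm high, on the bench right of the board; origin at the centre of its underside. Bystander.
- porcelain_cup: White porcelain cup with a handle, 88 x 110 x 61 mm, on the bench behind left; origin at the centre of its underside. Bystander.

How it is judged (in metres and radians):
On the way:
1. the rail presses all four bars at once, each with 1 N or more, while each is within 1.5 mm of the back strip and square to it within about 1 degree, for half a second (contact force between keeper_rail and soap_1 above 1 N and contact force between keeper_rail and soap_2 above 1 N and contact force between keeper_rail and soap_3 above 1 N and contact force between keeper_rail and soap_4 above 1 N and x of each of soap_1, soap_2, soap_3, soap_4 in the frame of keeper_home above 0.0428 m and angle between the x axis of each of soap_1, soap_2, soap_3, soap_4 and the x axis of keeper_home, either way round below 0.02 rad), for 0.5 s.
At the end, for the whole second after the job is handed in: All four bars lie flat on the slats within 1.5 mm of the back strip and square to it within about 1 degree; the rail rests upright in both notches, within 3 mm of their floor, within 4 mm of its home line and 20 mm of centre lengthwise, square to 2 degrees, still (x of each of soap_1, soap_2, soap_3, soap_4 in the frame of keeper_home above 0.0428 m and z of each of soap_1, soap_2, soap_3, soap_4 in the frame of keeper_home below 0.001 m and angle between each of soap_1, soap_2, soap_3, soap_4's own z axis and vertical below 0.05 rad and angle between the x axis of each of soap_1, soap_2, soap_3, soap_4 and the x axis of keeper_home, either way round below 0.02 rad and z of keeper_rail in the frame of keeper_home below 0.003 m and x of keeper_rail in the frame of keeper_home between -0.004 and 0.004 m and y of keeper_rail in the frame of keeper_home between -0.02 and 0.02 m and angle between the x axis of keeper_rail and the x axis of keeper_home, either way round below 0.035 rad and angle between keeper_rail's own z axis and vertical below 0.06 rad and linear speed of keeper_rail below 0.01 m/s); the robot touches nothing.
It fails at once if a bar is pressed by the rail with more than 20 N (dented) (contact force between keeper_rail and soap_1 above 20 N or contact force between keeper_rail and soap_2 above 20 N or contact force between keeper_rail and soap_3 above 20 N or contact force between keeper_rail and soap_4 above 20 N).
It fails at once if the fingers or the arm touch a bar (contact force between any of the arm, the fingers and soap_1 above 0.5 N or contact force between any of the arm, the fingers and soap_2 above 0.5 N or contact force between any of the arm, the fingers and soap_3 above 0.5 N or contact force between any of the arm, the fingers and soap_4 above 0.5 N).
It fails at once if the wooden soap stamp is moved by more than 15 mm (distance of soap_stamp from where it was at the start of the episode above 0.015 m).
It fails at once if the pot of pink powder is moved by more than 15 mm (distance of mica_pot from where it was at the start of the episode above 0.015 m).
It fails at once if the porcelain cup is moved by more than 15 mm (distance of porcelain_cup from where it was at the start of the episode above 0.015 m).
It also fails if it takes over 70 s, if anything falls off the work surface, if the arm or the gripper's body presses on something with over 40 N, if the wrist force passes 120 N, or if a joint passes its speed limit or range.

## Working session

There is one attempt and no reset: what is moved stays moved. The work goes in short steps, Python scripts to look and compute and a shell command to move; the robot and the scene stay as the last step left them, time stands still between calls to the robot, and variables do not carry over. Pictures are saved under pics/ and viewed, at most 10 in all, crops included, and the job is handed in when it is done.

```bash
mkdir -p pics; ls; python3 - <<'E'
from cell import *
import cv2
print(state())
for n in("top","side"):
    p,d=read_camera(n); cv2.imwrite(f"pics/{n}0.png",p[:,:,::-1]); print(n,camera_info(n))
E
```

```text
pics
{'t': 0.0, 'joints': array([-1.24861377e+00,  4.91596522e-01,  1.55947895e+00, -1.19618953e-05,
        1.09171143e+00, -1.05624741e-01]), 'qvel': array([ 0.00135249,  0.00192821,  0.00143622, -0.00140649, -0.00095918,
       -0.00020588]), 'tau': array([ 3.04114415e-03, -6.12641215e+01, -2.58191693e+01,  6.94326544e-02,
        4.82929498e-02, -1.00283169e-04]), 'eef_pos': array([ 259.20401638, -568.3797302 ,  176.32865941]), 'tcp_rot': array([-3.14040394e+00, -1.15358518e-04,  4.27812745e-01]), 'ft_force': array([-0.3976089 , -0.37729519, -0.20318153]), 'moment': array([-0.03232908,  0.00618321,  0.03208131]), 'grip_force': 0.0, 'opening': 1.0032189246138508}
top {'vertical_fov': 55.27042676291585, 'cx': 318.53901533468803, 'cy': 194.6491148538274, 'origin': array([ 489.21285839,  -86.73815991, 1142.82487601]), 'attitude': array([-3.03496709, -0.02781059, -1.54554647])}
side {'vertical_fov': 44.939306945819816, 'cx': 317.0156103654206, 'cy': 196.8602539963176, 'origin': array([  128.63874934, -1295.70528234,   753.60979147]), 'attitude': array([-2.07451256,  0.00331997, -0.38457624])}
```

View pics/top0.png

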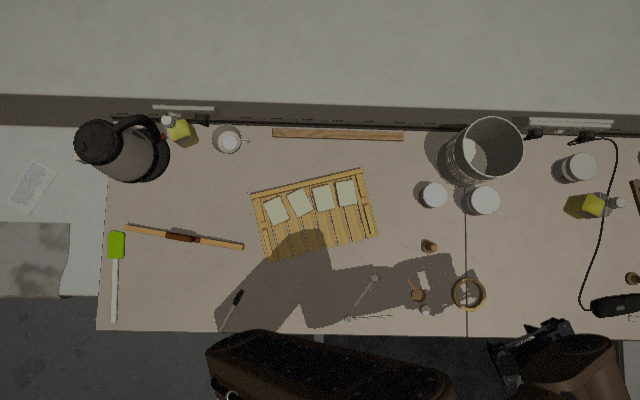

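View pics/side0.png

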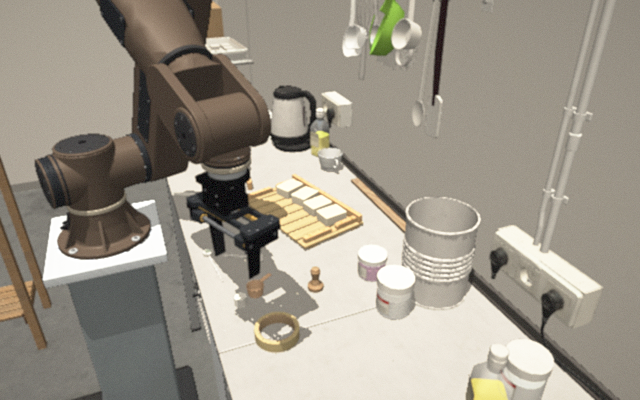

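The top view shows the rail at (185,237) with its grip at (182,238). The board is centred at about (313,215), with the strip at its top edge and four bars near (276,209), (301,203), (323,198) and (346,193). The cup is at (229,142), the pot at (432,195) and the stamp at (429,246). In the side view the arm hides the rail.

```bash
cat > h.py <<'E'
from cell import *
import numpy as np, cv2
from scipy.spatial.transform import Rotation as R
def cam(n):
    c=camera_info(n); f=200/np.tan(np.radians(c["vertical_fov"]/2))
    return c,f,R.from_euler("xyz",c["attitude"]).as_matrix()
def ray(n,uv):
    c,f,M=cam(n); uv=np.atleast_2d(uv).astype(float)
    v=np.c_[(uv[:,0]-c["cx"])/f,(uv[:,1]-c["cy"])/f,np.ones(len(uv))]
    return c["origin"],v@M.T
def plane(n,uv,z):
    o,v=ray(n,uv); return o+v*((z-o[2])/v[:,2])[:,None]
def cloud(n,d):
    o,v=ray(n,np.stack(np.meshgrid(np.arange(640),np.arange(400)),-1).reshape(-1,2))
    return (o+v*d.reshape(-1,1)).reshape(400,640,3)
def proj(n,P):
    c,f,M=cam(n); q=(np.atleast_2d(P)-c["origin"])@M
    return np.c_[q[:,0]/q[:,2]*f+c["cx"],q[:,1]/q[:,2]*f+c["cy"]]
E
python3 - <<'E'
from h import *
p,d=read_camera("top"); np.savez("top0",p=p,d=d)
P=cloud("top",d)
hsv=cv2.cvtColor(p,cv2.COLOR_RGB2HSV)
def q(r0,r1,c0,c1): return P[r0:r1,c0:c1].reshape(-1,3)
print("bench z",np.median(q(200,215,180,230)[:,2]),"soap z",[np.median(q(v-3,v+3,u-3,u+3)[:,2]).round(1) for u,v in((276,209),(301,203),(323,198),(346,193))])
for (u,v) in ((276,209),(346,193),(182,238),(150,231),(220,241),(282,178),(313,230),(200,215)): print((u,v),hsv[v,u],P[v,u].round(1))
a=p[150:270,240:390]; b=p[210:260,110:260]
im=np.vstack([cv2.resize(x,None,fx=5,fy=5,interpolation=cv2.INTER_CUBIC) for x in (a,)])
cv2.imwrite("pics/crop1.png",im[:,:,::-1])
cv2.imwrite("pics/crop2.png",cv2.resize(b,None,fx=5,fy=5,interpolation=cv2.INTER_CUBIC)[:,:,::-1])
E
```

```text
bench z 0.06649529909236662 soap z [np.float64(46.0), np.float64(45.9), np.float64(45.7), np.float64(45.4)]
(276, 209) [ 30  37 153] [562.6   6.8  44.8]
(346, 193) [ 31  37 153] [ 614.7 -193.9   43.6]
(182, 238) [ 12 206  78] [473.7 259.   75.5]
(150, 231) [ 18 137 149] [490.7 364.9  32.1]
(220, 241) [ 19 129 138] [467.2 165.7  27.2]
(282, 178) [ 16  41 136] [660.1  -3.8  -2.3]
(313, 230) [ 18 133  92] [ 505.8 -101.4   14.5]
(200, 215) [ 18  43 132] [ 5.417e+02  2.349e+02 -3.000e-01]
```

View pics/crop1.png

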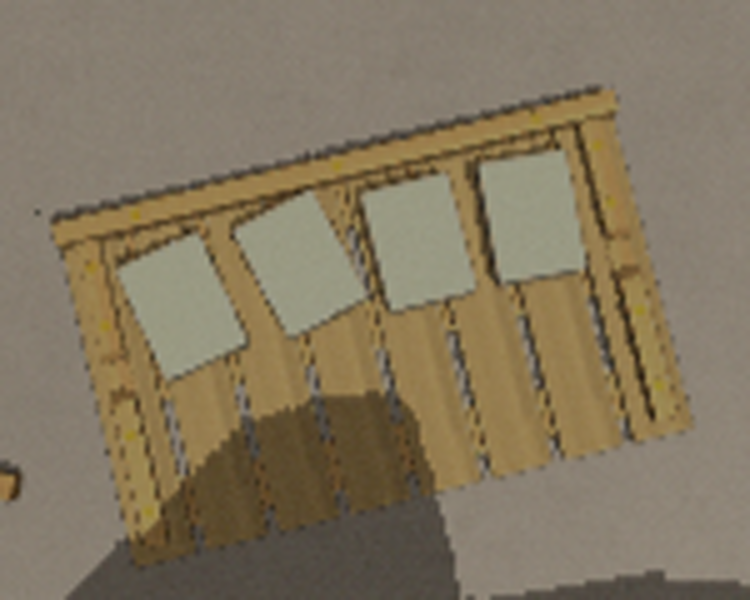

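View pics/crop2.png

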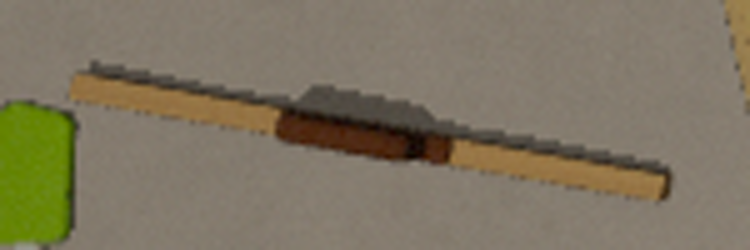

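The crops show the cheeks, the notches and the bars. Relative to the board, bars 1 and 2 (from the left) are strongly skewed counterclockwise, bar 3 slightly, and bar 4 is about square. The rail's grip is at (170–200, 231–242) full-frame. Next I measure the poses.

```bash
cat > meas.py <<'E'
from h import *
def deg(a): return round(np.degrees(a),2)
def soaps(n,p,lo=(22,18,110),hi=(45,75,220)):
    m=cv2.inRange(cv2.cvtColor(p,cv2.COLOR_RGB2HSV),lo,hi); out=[]
    for c in cv2.findContours(m,cv2.RETR_EXTERNAL,cv2.CHAIN_APPROX_NONE)[0]:
        if cv2.contourArea(c)>150:
            w=plane(n,c[:,0,:],46)[:,:2].astype(np.float32); r=cv2.minAreaRect(w)
            b=cv2.boxPoints(r); e=b[1]-b[0],b[2]-b[1]; l=max(e,key=np.linalg.norm)
            a=np.arctan2(l[1],l[0]); a=(a+np.pi/2)%np.pi-np.pi/2
            out.append((np.array(r[0]).round(1),np.round(r[1],1),round(float(a),4)))
    return out
E
python3 - <<'E'
from meas import *
z=np.load("top0.npz"); p,d=z["p"],z["d"]; P=cloud("top",d)
print("soaps"); [print(s) for s in soaps("top",p)]
hsv=cv2.cvtColor(p,cv2.COLOR_RGB2HSV)
m=cv2.inRange(hsv,(8,85,50),(28,255,255))
# rail: wood+grip
def line(pts): 
    vx,vy,x,y=cv2.fitLine(pts.astype(np.float32),cv2.DIST_HUBER,0,.01,.01).ravel(); return np.arctan2(vy,vx),(x,y)
r=np.zeros_like(m); r[215:260,115:250]=m[215:260,115:250]
ys,xs=np.nonzero(r)
W=plane("top",np.c_[xs,ys],30)[:,:2]
g=(hsv[ys,xs,1]>175)&(hsv[ys,xs,2]<110)
a,c=line(W[~g]); print("rail yaw",a-np.pi/2,c,len(xs)); ax=np.array([np.cos(a),np.sin(a)])
t=(W[~g]-c)@ax; print("ends",c+ax*t.min(),c+ax*t.max(),t.max()-t.min(),"mid",c+ax*(t.min()+t.max())/2)
G=plane("top",np.c_[xs,ys][g],76)[:,:2]; rr=cv2.minAreaRect(G.astype(np.float32)); print("grip",rr, "z",np.median(P[ys[g],xs[g],2]), "railtop z",np.median(P[ys[~g],xs[~g],2]))
# board back outline
for z0 in(42,): 
    pts=[]
    for u in range(256,358):
        col=np.nonzero(m[160:215,u])[0]; pts.append((u,160+col[0]-.5))
    w=plane("top",np.array(pts),z0)[:,:2]; a,c=line(w); print("strip back: yaw",(a%np.pi)-np.pi/2,c)
yaw=(a%np.pi)-np.pi/2
ex=np.array([np.cos(yaw),np.sin(yaw)]); ey=np.array([-ex[1],ex[0]])
b=np.zeros_like(m); b[160:270,240:385]=m[160:270,240:385]|cv2.inRange(hsv[160:270,240:385],(8,100,20),(28,255,255))
ys,xs=np.nonzero(b); 
w=plane("top",np.c_[xs,ys],16)[:,:2]; k=(w@ex<np.dot(c,ex)-60)
print("y extents z16",np.percentile(w[k]@ey,[.5,99.5]),"x front",np.percentile(w@ex,.3),"strip back x",np.dot(c,ex))
zz=P[ys,xs]; k=abs(zz[:,2]-42)<3; k&=(zz[:,:2]@ex>np.dot(c,ex)-25)
print("strip pts ex",np.percentile(zz[k]@np.r_[ex,0],[2,50,98]),"ey",np.percentile(zz[k]@np.r_[ey,0],[1,99]))
E
```

```text
soaps
(array([557.4,   6.7]), array([70.6, 51.8]), 0.4642)
(array([583.6, -60.7]), array([70.2, 52.4]), 0.5398)
(array([ 598.4, -128.4]), array([70. , 49.9]), 0.266)
(array([ 614.9, -194.1]), array([69.7, 50.3]), 0.2071)
(array([ 716.1, -900. ]), array([80.1, 80.1]), -0.7934)
(array([ 757.4, -556.1]), array([35.9, 99.1]), -0.0154)
(array([ 848.2, -868.3]), array([ 25.2, 256.9]), -1.5705)
(array([ 922.8, -683.1]), array([81. , 89.7]), -1.5361)
(array([938. ,  -9.3]), array([119.8,  78.4]), 0.5281)
(array([925.1, 147.5]), array([165.2,  64.4]), 0.8762)
(array([1055.3, -839.3]), array([364. , 539.8]), -1.5274)
(array([1165.3, -372.4]), array([103.7, 154.8]), -1.5274)
(array([1043.3,   72.8]), array([ 326.8, 1554.6]), -1.5694)
rail yaw -0.14416695 (np.float32(476.33047), np.float32(268.245)) 691
ends [451.6154448  98.000889 ] [501.35788178 440.64084134] 346.2317848312225 mid [476.48666329 269.32086517]
grip ((475.3388366699219, 258.2777099609375), (94.07764434814453, 15.052254676818848), 82.3067398071289) z 75.33620672690336 railtop z 29.76360444872398
strip back: yaw 0.2674557 (np.float32(649.4197), np.float32(-78.0987))
y extents z16 [-413.04485322  -77.53905839] x front 400.3200660161273 strip back x 605.6907
strip pts ex [590.64717174 597.54298682 604.28774941] ey [-410.9952846   -82.17108739]
```

The rows are not in the units I measure in: shifts go in shares of 0.75 m and turns go in shares of 90 degrees. I convert before sending: 116 mm / 750 = 0.1547, -100 mm / 750 = -0.1333.

```bash
python3 -m handwheel '0.0387 -0.0333 0 0 1;0.0773 -0.0667 0 0 1;0.116 -0.1 0 0 1;0.1547 -0.1333 0 0 1'
python3 -m handwheel '0.0387 -0.0333 0 0 1;0.0773 -0.0667 0 0 1;0.116 -0.1 0 0 1;0.1547 -0.1333 0 0 1'
python3 -m handwheel '0.0387 -0.0333 0 0 1;0.0773 -0.0667 0 0 1;0.116 -0.1 0 0 1;0.1547 -0.1333 0 0 1'
python3 -m handwheel '0.024 -0.0453 0 0 1;0.048 -0.0907 0 0 1;0.072 -0.136 0 0 1;0.096 -0.1813 0 0 1;0.12 -0.224 0 0 1'
python3 -m handwheel '0.024 -0.0453 0 0 1;0.048 -0.0907 0 0 1;0.072 -0.136 0 0 1;0.096 -0.1813 0 0 1;0.12 -0.224 0 0 1'
python3 -m handwheel '0 0 0 -0.0796 1;0 0 0 -0.1592 1;0 0 0 -0.2387 1;0 0 0 -0.3183 1;0 0 0 -0.3979 1'
python3 -m handwheel '0 0 0 -0.0796 1;0 0 0 -0.1592 1;0 0 0 -0.2387 1;0 0 0 -0.2387 1'
cat >> h.py <<'E'
def go(x,y,z,yaw):
    "tool-axes shift and turn to the wanted world TCP pose"
    s=state(); M=R.from_euler("xyz",s["tcp_rot"]).as_matrix()
    d=M.T@(np.array([x,y,z])-s["eef_pos"]); t=-(yaw-s["tcp_rot"][2])
    print("t %.2f pos %s rot %s F %s M %s open %.3f grip %.1f"%(s["t"],s["eef_pos"].round(1),s["tcp_rot"].round(4),s["ft_force"].round(1),s["moment"].round(2),s["opening"],s["grip_force"]))
    print("shift",d.round(1),"turn",round(t,4)); return s
E
python3 - <<'E'
from meas import *
go(476.5,269.3,40,1.427)
p,d=read_camera("side"); np.savez("side1",p=p,d=d); cv2.imwrite("pics/side1.png",p[:,:,::-1])
pt,dt=read_camera("top"); np.savez("top1",p=pt,d=dt)
E
```

```text
t: 0.48
eef_pos: [323.6, -427.9, 176.7]
tcp_rot: [-3.141, -0.0, 0.427]
ft_force: [0.8, -0.2, 0.0]
opening: 1.001
grip_force: 0.0
t: 0.82
eef_pos: [387.7, -288.7, 176.9]
tcp_rot: [3.142, 0.0, 0.428]
ft_force: [0.5, -0.3, -0.5]
opening: 1.0
grip_force: 0.0
t: 1.15
eef_pos: [451.9, -149.5, 177.0]
tcp_rot: [3.141, -0.0, 0.428]
ft_force: [0.5, -1.2, -0.6]
opening: 1.0
grip_force: 0.0
t: 1.57
eef_pos: [463.2, 40.9, 176.9]
tcp_rot: [3.142, 0.0, 0.428]
ft_force: [0.1, -0.9, 1.0]
opening: 1.003
grip_force: 0.0
t: 1.98
eef_pos: [475.4, 231.2, 176.9]
tcp_rot: [3.142, 0.0, 0.428]
ft_force: [0.1, -1.2, 0.9]
opening: 1.001
grip_force: 0.0
t: 2.4
eef_pos: [475.7, 229.2, 176.7]
tcp_rot: [-3.141, 0.0, 1.059]
ft_force: [1.1, 0.3, -0.6]
opening: 1.0
grip_force: 0.0
t: 2.73
eef_pos: [475.7, 229.0, 176.7]
tcp_rot: [-3.141, 0.0, 1.434]
ft_force: [-0.3, -0.1, -0.4]
opening: 1.001
grip_force: 0.0
t 2.73 pos [475.7 229.  176.7] rot [-3.1413e+00  3.0000e-04  1.4337e+00] F [-0.3 -0.1 -0.4] M [ 0.01 -0.1   0.06] open 1.001 grip 0.0
shift [ 40.1  -4.7 136.7] turn 0.0067
```

View pics/side1.png

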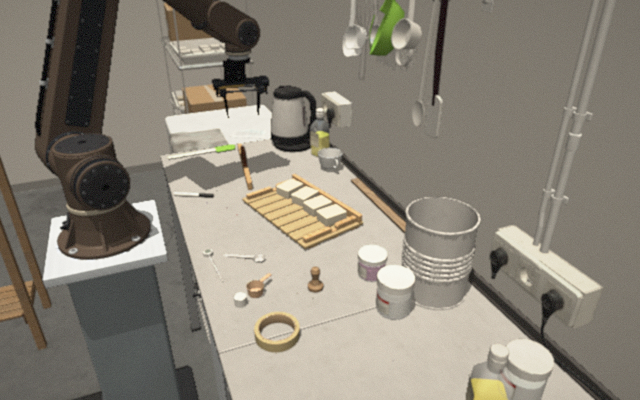

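The side view now shows the rail at about (245,165) with the dark grip at (243,155). The board is clear, with its strip running from (297,178) to (360,215). I refine the board yaw and origin from both views and check the grip height.

```bash
python3 - <<'E'
from meas import *
def line(w):
    vx,vy,x,y=cv2.fitLine(w.astype(np.float32),cv2.DIST_HUBER,0,.01,.01).ravel(); return np.arctan2(vy,vx)%np.pi,np.array([x,y])
z=np.load("top1.npz"); p=z["p"]; hsv=cv2.cvtColor(p,cv2.COLOR_RGB2HSV)
m=cv2.inRange(hsv,(8,80,20),(28,255,255)); b=np.zeros_like(m); b[155:275,243:385]=m[155:275,243:385]
b=cv2.morphologyEx(b,cv2.MORPH_CLOSE,np.ones((7,7)))
c=max(cv2.findContours(b,cv2.RETR_EXTERNAL,cv2.CHAIN_APPROX_NONE)[0],key=cv2.contourArea)
r=cv2.boxPoints(cv2.minAreaRect(c)); print("box px",r.round(1).tolist())
for i in range(4):
    A,B=r[i],r[(i+1)%4]; t=(B-A)/np.linalg.norm(B-A); n=np.array([-t[1],t[0]])
    q=c[:,0,:].astype(float); s=(q-A)@t; k=(abs((q-A)@n)<5)&(s>10)&(s<np.linalg.norm(B-A)-10)
    mid=(A+B)/2
    for h in (16,32,42):
        a,cc=line(plane("top",q[k],h)[:,:2]); print(mid.round(),"h",h,"ang",round(a,4),"or yaw",round(a-np.pi/2,4),cc.round(1),k.sum())
print([s for s in soaps("top",p) if 450<s[0][0]<680])
# grip height by two views: top of grip centre
S=np.load("side1.npz")["p"]; hs=cv2.cvtColor(S,cv2.COLOR_RGB2HSV)
def grip(h,box):
    u0,u1,v0,v1=box; g=np.zeros(h.shape[:2],np.uint8); g[v0:v1,u0:u1]=cv2.inRange(h[v0:v1,u0:u1],(0,110,10),(15,255,100))
    c=max(cv2.findContours(g,cv2.RETR_EXTERNAL,cv2.CHAIN_APPROX_NONE)[0],key=cv2.contourArea)[:,0,:]; return c
g=grip(hs,(225,265,135,195)); print("side grip px",g.min(0),g.max(0),"top px at",g[g[:,1].argmin()])
D=cloud("side",np.load("side1.npz")["d"]); print("side depth z over grip max", np.percentile(D[g[:,1],g[:,0],2],[50,90,98]))
E
```

```text
box px [[249.39999389648438, 193.60000610351562], [362.0, 165.89999389648438], [379.1000061035156, 235.39999389648438], [266.5, 263.1000061035156]]
[306. 180.] h 16 ang 1.8386 or yaw 0.2678 [651.6 -76.6] 93
[306. 180.] h 32 ang 1.8386 or yaw 0.2678 [649.3 -76.8] 93
[306. 180.] h 42 ang 1.8386 or yaw 0.2678 [647.8 -76.9] 93
[371. 201.] h 16 ang 0.2647 or yaw -1.3061 [ 595.4 -265.5] 50
[371. 201.] h 32 ang 0.2647 or yaw -1.3061 [ 593.8 -263. ] 50
[371. 201.] h 42 ang 0.2647 or yaw -1.3061 [ 592.9 -261.4] 50
[323. 249.] h 16 ang 1.8379 or yaw 0.2671 [ 452.7 -132.6] 93
[323. 249.] h 32 ang 1.8379 or yaw 0.2671 [ 453.3 -131.9] 93
[323. 249.] h 42 ang 1.8379 or yaw 0.2671 [ 453.6 -131.5] 93
[258. 228.] h 16 ang 0.2624 or yaw -1.3084 [481.3  49.9] 50
[258. 228.] h 32 ang 0.2624 or yaw -1.3084 [481.4  48. ] 50
[258. 228.] h 42 ang 0.2624 or yaw -1.3084 [481.5  46.7] 50
[(array([557.4,   6.4]), array([70.8, 51.1]), 0.4642), (array([583.7, -60.5]), array([70.3, 52.4]), 0.5489), (array([ 598.7, -128.3]), array([69.6, 49.9]), 0.2704), (array([ 614.7, -194. ]), array([69.9, 50.1]), 0.2003)]
side grip px [241 147] [246 166] top px at [241 147]
side depth z over grip max [50.90816339 75.96728863 77.48912966]
```

To row units: 115 mm / 750 = 0.1533, -4.7 mm / 750 = -0.0063, 0.007 rad / 1.5708 = 0.0045.

```bash
python3 -m handwheel '0.0267 -0.0027 0 0.0045 1;0.0533 -0.0063 0.0267 0.0045 1;0.0533 -0.0063 0.0733 0.0045 1;0.0533 -0.0063 0.12 0.0045 1;0.0533 -0.0063 0.1533 0.0045 1'
python3 -m handwheel '0 0 0.016 0 1;0 0 0.0267 0 1;0 0 0.0267 0 1;0 0 0.0267 0 0;0 0 0.0267 0 0'
python3 -m handwheel '0 0 0 0 0;0 0 0 0 0;0 0 0 0 0;0 0 0 0 0'
python3 - <<'E'
from h import *
go(476.5,269.3,100,1.427)
p,d=read_camera("top"); P=cloud("top",d)
cv2.imwrite("pics/top2.png",cv2.resize(p[200:270,100:270],None,fx=4,fy=4,interpolation=cv2.INTER_CUBIC)[:,:,::-1])
E
```

```text
t: 3.25
eef_pos: [476.0, 269.3, 59.5]
tcp_rot: [-3.14, 0.001, 1.417]
ft_force: [0.1, 0.2, 0.0]
opening: 1.004
grip_force: 0.0
t: 3.67
eef_pos: [477.5, 269.5, 42.9]
tcp_rot: [3.14, -0.001, 1.42]
ft_force: [0.2, -0.3, 0.6]
opening: 0.905
grip_force: 0.0
t: 4.0
eef_pos: [477.1, 269.4, 42.3]
tcp_rot: [3.141, -0.0, 1.421]
ft_force: [0.2, -0.3, -1.2]
opening: 0.637
grip_force: 0.0
t 4.00 pos [477.1 269.4  42.3] rot [ 3.1410e+00 -3.0000e-04  1.4207e+00] F [ 0.2 -0.3 -1.2] M [-0.05 -0.1   0.01] open 0.637 grip 0.0
shift [ -0.1  -0.5 -57.7] turn -0.0063
```

```bash
python3 -m handwheel '0 0 0 0 0;0 0 0 0 0;0 0 0 0 0;0 0 0 0 0;0 0 0 0 0'
python3 -m handwheel '0 0 0 0 0;0 0 0 0 0;0 0 0 0 0;0 0 0 0 0;0 0 0 0 0'
python3 -c "
from h import *
go(476.5,269.3,130,1.838)"
```

```text
t: 4.47
eef_pos: [476.9, 269.3, 41.9]
tcp_rot: [-3.142, 0.0, 1.421]
ft_force: [0.5, 0.2, -0.2]
opening: 0.242
grip_force: 0.0
t: 4.88
eef_pos: [476.9, 269.3, 41.9]
tcp_rot: [3.142, 0.0, 1.421]
ft_force: [-0.6, 0.1, -0.0]
opening: 0.005
grip_force: 0.0
t 4.88 pos [476.9 269.3  41.9] rot [3.1416e+00 1.0000e-04 1.4208e+00] F [-0.6  0.1 -0. ] M [-0.03 -0.07 -0.06] open 0.005 grip 0.0
shift [ -0.1  -0.4 -88.1] turn -0.4172
```

The fingers shut on nothing, so I look.

```bash
python3 - <<'E'
from h import *
p,d=read_camera("top"); q,e=read_camera("side"); np.savez("s3",p=p,d=d,q=q,e=e)
a=cv2.resize(p[200:280,100:270],(640,300),interpolation=cv2.INTER_CUBIC); b=cv2.resize(q[90:220,200:300][:60+70],(0,0),fx=2.2,fy=2.2,interpolation=cv2.INTER_CUBIC)
b=cv2.copyMakeBorder(b,0,0,0,640-b.shape[1],cv2.BORDER_CONSTANT)
cv2.imwrite("pics/s3.png",np.vstack([a,b])[:,:,::-1])
print(proj("top",state()["eef_pos"]),proj("side",state()["eef_pos"]))
E
```

```text
[[182.27431048 236.69953897]] [[243.75813124 157.92341992]]
```

View pics/s3.png

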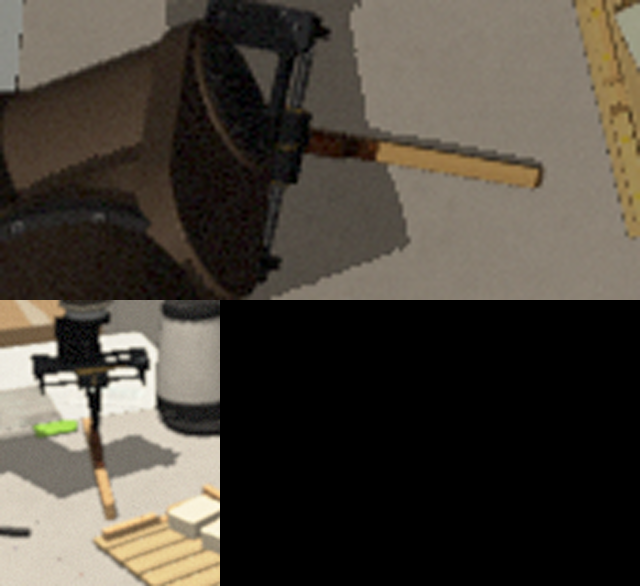

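The fingers appear to be on the grip, yet the opening reads shut. A small lift will tell.

To row units: -30 mm / 750 = -0.04, -20 mm / 750 = -0.0267.

```bash
python3 -m handwheel '0 0 -0.0133 0 0;0 0 -0.0267 0 0;0 0 -0.04 0 0;0 0 -0.04 0 0'
python3 - <<'E'
from h import *
go(476.9,269.3,42,1.421)
p,d=read_camera("top"); q,e=read_camera("side"); P=cloud("top",d)
print("rail free end z",np.nanmedian(P[241:247,225:241,2].ravel()), P[235:255:2,232,2].round(), P[235:255:2,190,2].round())
b=cv2.resize(q[90:200,200:300],(0,0),fx=5,fy=5,interpolation=cv2.INTER_CUBIC); cv2.imwrite("pics/s4.png",b[:,:,::-1])
E
```

```text
t: 5.32
eef_pos: [478.0, 269.8, 74.5]
tcp_rot: [3.138, -0.002, 1.421]
ft_force: [0.8, 0.3, -0.2]
opening: 0.006
grip_force: 0.0
t 5.32 pos [478.  269.8  74.5] rot [ 3.1384e+00 -1.8000e-03  1.4209e+00] F [ 0.8  0.3 -0.2] M [-0.   -0.06 -0.02] open 0.006 grip 0.0
shift [-0.7 -1.1 32.5] turn -0.0001
rail free end z 29.111311756259283 [ 0.  2.  2.  1. 31. 29. 27. -0.  1. -3.] [14. 75. 75. 77.  1. -1. -4.  0. -1.  0.]
```

View pics/s4.png

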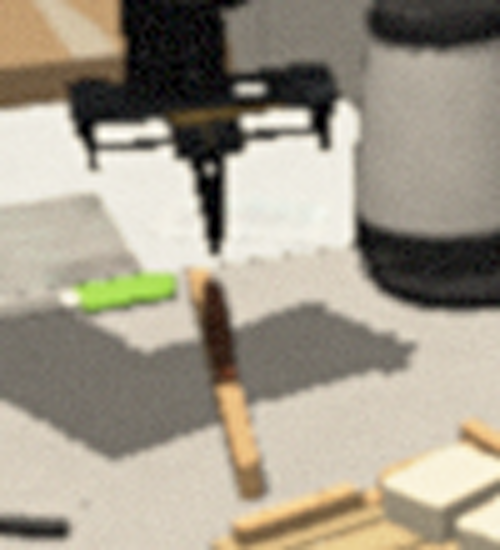

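```bash
python3 - <<'E'
from h import *
q,e=read_camera("side"); D=cloud("side",e)
p,d=read_camera("top"); T=cloud("top",d)
print("tcp proj side",proj("side",state()["eef_pos"]),"top",proj("top",state()["eef_pos"]))
for v in range(112,150,3): print(v,[tuple(D[v,u].round().astype(int)) for u in (240,242,243,244)], q[v,242])
print("top near tool");
for v in (228,232,236,240): print(v,[tuple(T[v,u].round().astype(int)) for u in range(164,196,4)])
E
```

```text
tcp proj side [[243.08478423 150.20320555]] top [[178.74613293 236.77474626]]
112 [(np.int64(473), np.int64(248), np.int64(220)), (np.int64(476), np.int64(235), np.int64(224)), (np.int64(483), np.int64(249), np.int64(219)), (np.int64(485), np.int64(242), np.int64(221))] [84 69 40]
115 [(np.int64(470), np.int64(240), np.int64(213)), (np.int64(478), np.int64(246), np.int64(210)), (np.int64(480), np.int64(239), np.int64(212)), (np.int64(483), np.int64(237), np.int64(212))] [43 39 34]
118 [(np.int64(466), np.int64(228), np.int64(206)), (np.int64(475), np.int64(235), np.int64(203)), (np.int64(479), np.int64(239), np.int64(201)), (np.int64(481), np.int64(234), np.int64(203))] [53 44 38]
121 [(np.int64(471), np.int64(255), np.int64(186)), (np.int64(483), np.int64(275), np.int64(178)), (np.int64(482), np.int64(256), np.int64(185)), (np.int64(487), np.int64(262), np.int64(182))] [27 22 20]
124 [(np.int64(471), np.int64(257), np.int64(175)), (np.int64(482), np.int64(275), np.int64(167)), (np.int64(481), np.int64(256), np.int64(174)), (np.int64(484), np.int64(253), np.int64(174))] [24 21 22]
12
[... 2432 characters left out ...]
np.int64(480), np.int64(242), np.int64(229)), (np.int64(480), np.int64(239), np.int64(211)), (np.int64(480), np.int64(233), np.int64(201)), (np.int64(479), np.int64(266), np.int64(73)), (np.int64(479), np.int64(253), np.int64(77)), (np.int64(480), np.int64(244), np.int64(73)), (np.int64(480), np.int64(239), np.int64(52))]
240 [(np.int64(473), np.int64(196), np.int64(377)), (np.int64(470), np.int64(244), np.int64(222)), (np.int64(470), np.int64(239), np.int64(210)), (np.int64(470), np.int64(235), np.int64(193)), (np.int64(468), np.int64(265), np.int64(73)), (np.int64(468), np.int64(254), np.int64(73)), (np.int64(469), np.int64(242), np.int64(77)), (np.int64(469), np.int64(234), np.int64(65))]
```

The depth data show the real fingertips at z≈115 while the state reports 74.5, so the tool frame reads about 40 mm low. I check this against the opened fingers before descending again.

```bash
python3 -m handwheel '0 0 0 0 1;0 0 0 0 1;0 0 0 0 1;0 0 0 0 1;0 0 0 0 1' | tail -2
python3 -m handwheel '0 0 0 0 1;0 0 0 0 1;0 0 0 0 1;0 0 0 0 1;0 0 0 0 1' | tail -2
python3 - <<'E'
from h import *
s=go(476.5,269.3,42,1.421)
q,e=read_camera("side"); D=cloud("side",e); 
k=(abs(D[...,0]-477)<75)&(abs(D[...,1]-265)<30)&(D[...,2]>85)&(D[...,2]<200)
print("tool points by x: lowest z")
for a,b in ((405,420),(420,435),(435,450),(465,490),(505,520),(520,535),(535,550)):
    w=D[k&(D[...,0]>a)&(D[...,0]<b)]; print(a,b,len(w),np.percentile(w[:,2],[0,3,10]).round(1) if len(w) else "")
v,u=np.nonzero(k); 
M=R.from_euler("xyz",s["tcp_rot"]).as_matrix()
for sg in (1,-1):
    for z in (0,40): print(sg,z,proj("side",s["eef_pos"]+sg*54*M[:,1]+[0,0,z]).round(1))
t=k&(D[...,2]<140); v,u=np.nonzero(t)
for lo,hi in((215,243),(243,275)):
    w=(u>=lo)&(u<hi); print("finger px u",np.median(u[w]),"bottom row",v[w].max(),"x",np.median(D[v[w],u[w],0]))
E
```

```text
opening: 0.295
grip_force: 0.0
opening: 0.651
grip_force: 0.0
t 6.35 pos [477.  269.3  71.9] rot [3.1415e+00 1.0000e-04 1.4208e+00] F [ 0.1  0.7 -0.1] M [-0.01 -0.1   0.02] open 0.651 grip 0.0
shift [-0.1 -0.5 29.9] turn -0.0002
tool points by x: lowest z
405 420 4 [197.6 197.7 197.9]
420 435 14 [178.9 184.  192.2]
435 450 63 [110.  117.2 125.6]
465 490 1 [199.7 199.7 199.7]
505 520 73 [113.4 116.7 125. ]
520 535 3 [184.  184.1 184.5]
535 550 2 [197.4 197.5 197.5]
1 0 [[258.3 148.7]]
1 40 [[257.6 138.3]]
-1 0 [[227.7 151.6]]
-1 40 [[226.7 141.1]]
finger px u 233.0 bottom row 141 x 444.04263277793785
finger px u 253.0 bottom row 140 x 510.9012314512004
```

To row units: 68 mm / 750 = 0.0907, 64 mm / 750 = 0.0853.

```bash
python3 -m handwheel '0 -0.0007 0.0267 0 0.7;0 -0.0007 0.0507 0 0.7;0 -0.0007 0.072 0 0.7;0 -0.0007 0.0853 0 0.7;0 -0.0007 0.0907 0 0.7'
python3 -m handwheel '0 0 0 0 0;0 0 0 0 0;0 0 0 0 0;0 0 0 0 0;0 0 0 0 0' | tail -2
python3 -m handwheel '0 0 0 0 0;0 0 0 0 0;0 0 0 0 0;0 0 0 0 0;0 0 0 0 0' |tail -2
python3 -c "
from h import *
go(477,269.3,74,1.838)"
```

```text
t: 6.82
eef_pos: [475.9, 269.1, 2.6]
tcp_rot: [-3.14, 0.001, 1.421]
ft_force: [0.7, 0.2, 0.6]
opening: 0.699
grip_force: 0.0
opening: 0.404
grip_force: 0.0
opening: 0.166
grip_force: 30.0
t 7.65 pos [476.4 269.3   3.9] rot [-3.1415e+00  2.0000e-04  1.4209e+00] F [-0.4 -0.2  0.3] M [-0.07  0.02  0.01] open 0.166 grip 30.0
shift [  0.    0.6 -70.1] turn -0.4171
```

Gripped: opening 0.166 is 16 mm, at 30 N. I lift and carry it to the front of the board.

To row units: -100 mm / 750 = -0.1333, -90 mm / 750 = -0.12.

```bash
python3 -m handwheel '0 0 -0.02 0 0;0 0 -0.0533 0 0;0 0 -0.0867 0 0;0 0 -0.12 0 0;0 0 -0.1333 0 0'
python3 -m handwheel '-0.0267 0.0067 0 0 0;-0.0667 0.016 0 0 0;-0.1067 0.0253 0 0 0;-0.1493 0.0347 0 0 0;-0.192 0.044 0 0 0'|head -2
python3 -m handwheel '-0.0427 0.0093 0 0 0;-0.0853 0.0187 0 0 0;-0.128 0.028 0 0 0;-0.1707 0.0373 0 0 0;-0.2 0.0453 0 0 0'|head -2
python3 -m handwheel '-0.0333 0.008 0 0 0;-0.0667 0.016 0 0 0;-0.1 0.024 0 0 0;-0.124 0.0293 0 0 0'|head -2
python3 -m handwheel '0 0 0 -0.0637 0;0 0 0 -0.1273 0;0 0 0 -0.191 0;0 0 0 -0.2546 0;0 0 0 -0.2655 0'
python3 - <<'E'
from h import *
go(506.9,-126.4,38,1.838)
p,d=read_camera("top"); q,e=read_camera("side"); np.savez("s5",p=p,d=d,q=q,e=e)
cv2.imwrite("pics/s5.png",np.hstack([cv2.resize(p[140:300,230:400],(400,376)),cv2.resize(q[140:260,200:390],(400,376)[:1]+(253,)) if 0 else cv2.copyMakeBorder(cv2.resize(q[130:260,210:390],(400,289)),0,87,0,0,cv2.BORDER_CONSTANT)])[:,:,::-1])
E
```

```text
t: 8.07
eef_pos: [477.3, 269.8, 106.6]
tcp_rot: [3.139, -0.002, 1.421]
ft_force: [-0.1, -0.4, -1.8]
opening: 0.167
grip_force: 30.0
t: 8.48
eef_pos: [487.0, 120.8, 103.2]
t: 8.9
eef_pos: [498.3, -33.7, 103.2]
t: 9.23
eef_pos: [506.4, -128.5, 103.1]
t: 9.65
eef_pos: [506.2, -126.5, 103.1]
tcp_rot: [-3.141, -0.001, 1.842]
ft_force: [0.2, 0.4, -1.7]
opening: 0.168
grip_force: 30.0
t 9.65 pos [ 506.2 -126.5  103.1] rot [-3.1407e+00 -6.0000e-04  1.8423e+00] F [ 0.2  0.4 -1.7] M [ 0.01 -0.16 -0.02] open 0.168 grip 30.0
shift [-0.1  0.7 65.1] turn 0.0043
```

View pics/s5.png

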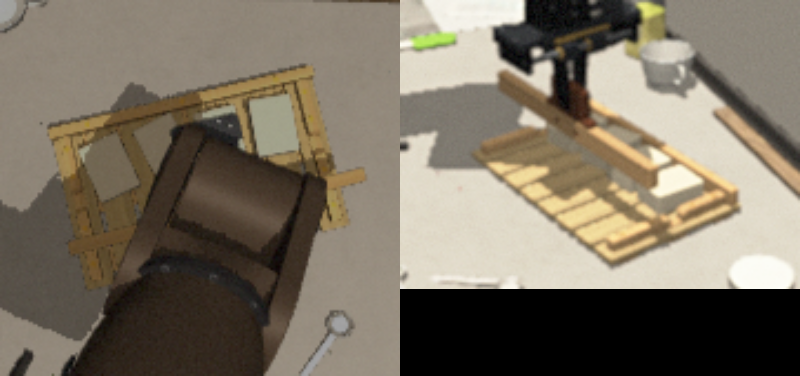

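The rail is held level across the front of the board, and both ends are visible in the top view. I measure its yaw and position.

```bash
cat > rail.py <<'E'
from meas import *
def rail(p,ztop,half=14):
    "rail axis from oak pixels near the expected line"
    s=state(); yaw=s["tcp_rot"][2]-np.pi/2; c=s["eef_pos"][:2]; ex=np.array([np.cos(yaw),np.sin(yaw)]); ey=np.array([-ex[1],ex[0]])
    uv=np.stack(np.meshgrid(np.arange(200,420),np.arange(130,300)),-1).reshape(-1,2)
    w=plane("top",uv,ztop)[:,:2]; hsv=cv2.cvtColor(p,cv2.COLOR_RGB2HSV)[uv[:,1],uv[:,0]]
    k=(abs((w-c)@ex)<half)&(abs((w-c)@ey)<185)&(hsv[:,1]>110)&(hsv[:,0]>8)&(hsv[:,0]<28)&(hsv[:,2]>95)
    return w[k],c,ex,ey,yaw
E
python3 - <<'E'
from rail import *
z=np.load("s5.npz"); p=z["p"]; T=cloud("top",z["d"]); s=state()
yaw=s["tcp_rot"][2]-np.pi/2; c=s["eef_pos"][:2]; ex=np.array([np.cos(yaw),np.sin(yaw)]); ey=np.array([-ex[1],ex[0]])
rel=T[...,:2]-c; X=rel@ex; Y=rel@ey
k=(abs(X)<25)&(abs(Y)<190)&(T[...,2]>115)&(T[...,2]<140)&(abs(Y)>60)
for nm,kk in(("L",k&(Y>0)),("R",k&(Y<0))):
    print(nm,kk.sum(),"x",X[kk].mean().round(2),np.percentile(X[kk],[3,97]).round(1),"y",Y[kk].min().round(),Y[kk].max().round(),Y[kk].mean().round(),"z",np.median(T[kk][:,2]).round(1))
ub,vb=np.nonzero(k)[1],np.nonzero(k)[0]
w=plane("top",np.c_[ub,vb],129)[:,:2]-c; x,y=w@ex,w@ey
print("plane: slope",np.polyfit(y,x,1),"ends",y.min(),y.max(),len(x))
E
```

```text
L 174 x -0.06 [-7.8  7.2] y 60.0 174.0 136.0 z 129.0
R 102 x 2.3 [-5.2  9.6] y -170.0 -123.0 -147.0 z 128.8
plane: slope [-0.00845734  1.07609384] ends -169.78398148151712 173.59375707952677 276
```

The rows are not in the units I measure in: shifts go in shares of 0.75 m and turns go in shares of 90 degrees. I convert before sending: 64.5 mm / 750 = 0.086, 62 mm / 750 = 0.0827, 0.008 rad / 1.5708 = 0.0051.

```bash
python3 -m handwheel '0 0 0.0267 0.0051 0;0 0 0.0533 0.0051 0;0 0 0.0733 0.0051 0;0 0 0.0827 0.0051 0;0 0 0.086 0.0051 0'|head -3
python3 -m handwheel '0 0.0067 0 0 0;0 0.0173 0 0 0;0 0.0267 0 0 0;0 0.032 0 0 0;0 0.0333 0 0 0' |head -4
python3 -c "
from h import *
go(506.9,-126.4,38.4,1.834)"
```

```text
t: 10.17
eef_pos: [506.1, -126.4, 38.3]
tcp_rot: [-3.14, -0.001, 1.828]
t: 10.58
eef_pos: [532.1, -120.0, 40.0]
tcp_rot: [3.14, 0.001, 1.83]
ft_force: [-0.9, -0.6, -1.6]
t 10.58 pos [ 532.1 -120.    40. ] rot [3.1403e+00 1.0000e-03 1.8303e+00] F [-0.9 -0.6 -1.6] M [ 0.02 -0.14 -0.02] open 0.167 grip 30.0
shift [  0.2 -26.    1.5] turn -0.0037
```

```bash
cat > st.py <<'E'
from h import *
s=state(); yw=0.267; ex=np.array([np.cos(yw),np.sin(yw)]); ey=np.array([-ex[1],ex[0]])
b=s["eef_pos"][:2]-[547.7,-104.9]; F=s["ft_force"]; M=s["moment"]
print("t %.2f face x %.1f rail y %.1f z %.1f | Fx %.1f Fy %.1f Fz %.1f | Mx %.2f My %.2f Mz %.2f | rot %s"%(s["t"],b@ex+9,b@ey+2,s["eef_pos"][2]-3.9,F[:2]@ex,F[:2]@ey,F[2],M[:2]@ex,M[:2]@ey,M[2],s["tcp_rot"].round(4)))
E
python3 st.py
python3 -m handwheel '0.0007 0.002 0.0007 0 0;0.0013 0.004 0.0007 0 0;0.002 0.006 0.0007 0 0;0.0027 0.008 0.0007 0 0' >/dev/null; python3 st.py
python3 -m handwheel '0.0007 0.0011 0 0 0;0.0013 0.0021 0 0 0;0.002 0.0032 0 0 0;0.0027 0.004 0 0 0' >/dev/null; python3 st.py
python3 -m handwheel '0.0007 0.0011 0 0 0;0.0013 0.0021 0 0 0;0.002 0.0032 0 0 0;0.0027 0.004 0 0 0' >/dev/null; python3 st.py
python3 -m handwheel '0.0007 0.0011 0 0 0;0.0013 0.0021 0 0 0;0.002 0.0032 0 0 0;0.0027 0.004 0 0 0' >/dev/null; python3 st.py
```

```text
t 10.58 face x -10.1 rail y -8.4 z 36.1 | Fx -1.0 Fy -0.3 Fz -1.6 | Mx -0.02 My -0.14 Mz -0.02 | rot [3.1403e+00 1.0000e-03 1.8303e+00]
t 10.92 face x -5.3 rail y -6.3 z 35.1 | Fx 0.5 Fy 1.3 Fz -2.8 | Mx -0.03 My -0.08 Mz 0.02 | rot [-3.1415  0.      1.8297]
t 11.25 face x -2.3 rail y -4.3 z 35.0 | Fx 0.0 Fy 0.6 Fz -3.0 | Mx -0.03 My -0.13 Mz 0.02 | rot [-3.1416e+00  1.0000e-04  1.8297e+00]
t 11.58 face x 0.7 rail y -2.3 z 35.0 | Fx -0.7 Fy -1.3 Fz -1.3 | Mx -0.05 My 0.07 Mz 0.06 | rot [-3.1413 -0.      1.8299]
t 11.92 face x 3.8 rail y -0.3 z 35.0 | Fx -0.1 Fy 1.0 Fz -3.0 | Mx -0.00 My -0.00 Mz 0.05 | rot [3.1415e+00 1.0000e-04 1.8298e+00]
```

To row units: 2.4 mm / 750 = 0.0032, 2 mm / 750 = 0.0027.

```bash

python3 -m handwheel '0.0008 0.0007 0 0 0;0.0016 0.0013 0 0 0;0.0024 0.002 0 0 0;0.0032 0.0027 0 0 0' >/dev/null; python3 st.py
python3 -m handwheel '0.0008 0.0007 0 0 0;0.0016 0.0013 0 0 0;0.0024 0.002 0 0 0;0.0032 0.0027 0 0 0' >/dev/null; python3 st.py
python3 -m handwheel '0.0008 0.0004 0 0 0;0.0016 0.0007 0 0 0;0.0024 0.0011 0 0 0;0.0032 0.0013 0 0 0' >/dev/null; python3 st.py
python3 -m handwheel '0.0008 0.0004 0 0 0;0.0016 0.0007 0 0 0;0.0024 0.0011 0 0 0;0.0032 0.0013 0 0 0' >/dev/null; python3 st.py
```

```text
t 12.25 face x 5.7 rail y 2.0 z 35.0 | Fx -0.8 Fy -1.4 Fz -2.5 | Mx -0.21 My 0.16 Mz -0.01 | rot [-3.1414e+00  1.0000e-04  1.8297e+00]
t 12.58 face x 7.7 rail y 4.4 z 35.0 | Fx -2.6 Fy -1.4 Fz -1.5 | Mx -0.21 My 0.42 Mz -0.02 | rot [-3.1413  0.      1.8298]
t 12.92 face x 8.7 rail y 6.8 z 35.0 | Fx -2.2 Fy -2.4 Fz -2.5 | Mx -0.36 My 0.42 Mz -0.04 | rot [-3.1415e+00  1.0000e-04  1.8298e+00]
t 13.25 face x 9.8 rail y 9.2 z 35.0 | Fx -2.3 Fy -1.5 Fz -2.4 | Mx -0.30 My 0.40 Mz -0.01 | rot [3.1416e+00 1.0000e-04 1.8298e+00]
```

To row units: 2.4 mm / 750 = 0.0032, 1.8 mm / 750 = 0.0024.

```bash

python3 -m handwheel '0.0008 0.0003 0 0 0;0.0016 0.0005 0 0 0;0.0024 0.0008 0 0 0;0.0032 0.0011 0 0 0' >/dev/null; python3 st.py
python3 -m handwheel '0.0008 0.0003 0 0 0;0.0016 0.0005 0 0 0;0.0024 0.0008 0 0 0;0.0032 0.0011 0 0 0' >/dev/null; python3 st.py
python3 - <<'E'
from meas import *
p,d=read_camera("top"); q,e=read_camera("side"); np.savez("s6",p=p,d=d,q=q,e=e)
for s in soaps("side",q)+[0]+soaps("top",p):
    if s and 480<s[0][0]<680 and abs(s[0][1]+90)<200: print(s)
cv2.imwrite("pics/s6.png",np.hstack([cv2.resize(p[150:270,240:390],(400,320),interpolation=cv2.INTER_CUBIC),cv2.resize(q[165:255,240:365],(400,288),interpolation=cv2.INTER_CUBIC)[:,:] if 0 else cv2.resize(q[155:255,240:365],(400,320),interpolation=cv2.INTER_CUBIC)])[:,:,::-1])
E
```

```text
t 13.58 face x 10.6 rail y 11.6 z 35.0 | Fx -2.3 Fy -1.8 Fz -1.1 | Mx -0.39 My 0.38 Mz -0.06 | rot [-3.1415e+00  1.0000e-04  1.8298e+00]
t 13.92 face x 11.4 rail y 14.0 z 35.0 | Fx -2.4 Fy -1.1 Fz -1.8 | Mx -0.35 My 0.38 Mz -0.01 | rot [-3.1416e+00  1.0000e-04  1.8298e+00]
(array([ 621. , -187.9]), array([68.1, 50.2]), 0.1851)
```

View pics/s6.png

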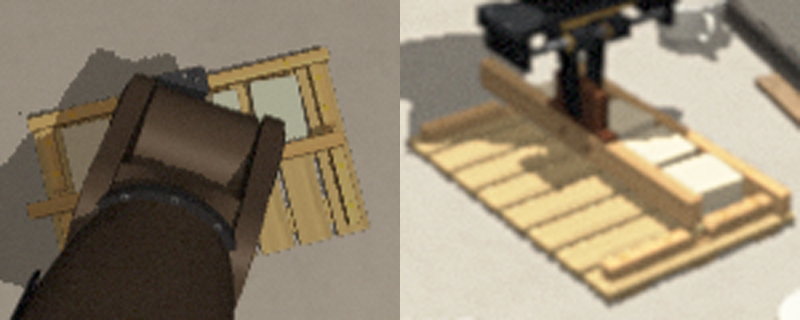

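The side view shows bars 3 and 4 near (300,205) and (315,215) full-frame. Bar 4 is still about 0.08 clockwise and short of the strip. I keep pressing lightly and draw towards −y.

```bash

python3 -m handwheel '-0.0009 0.0003 0 0 0;-0.0019 0.0005 0 0 0;-0.0028 0.0008 0 0 0;-0.004 0.0011 0 0 0' >/dev/null; python3 st.py
python3 -m handwheel '-0.0009 0.0003 0 0 0;-0.0019 0.0005 0 0 0;-0.0028 0.0008 0 0 0;-0.004 0.0011 0 0 0' >/dev/null; python3 st.py
python3 -m handwheel '-0.0009 0.0001 0 0 0;-0.0019 0.0003 0 0 0;-0.0028 0.0004 0 0 0;-0.004 0.0005 0 0 0' >/dev/null; python3 st.py
python3 -m handwheel '-0.0009 0.0001 0 0 0;-0.0019 0.0003 0 0 0;-0.0028 0.0004 0 0 0;-0.004 0.0005 0 0 0' >/dev/null; python3 st.py
python3 -m handwheel '-0.0009 0.0001 0 0 0;-0.0019 0.0003 0 0 0;-0.0028 0.0004 0 0 0;-0.004 0.0005 0 0 0' >/dev/null; python3 st.py
```

```text
t 14.35 face x 12.0 rail y 11.1 z 34.9 | Fx -2.4 Fy 1.7 Fz -2.1 | Mx 0.27 My 0.42 Mz 0.15 | rot [-3.1411e+00 -3.0000e-04  1.8300e+00]
t 14.68 face x 12.8 rail y 8.0 z 35.0 | Fx -3.2 Fy 2.5 Fz -2.0 | Mx 0.45 My 0.59 Mz 0.16 | rot [-3.1411e+00 -2.0000e-04  1.8299e+00]
t 15.02 face x 12.7 rail y 5.3 z 34.8 | Fx -5.3 Fy 4.1 Fz -1.5 | Mx 0.85 My 1.20 Mz 0.25 | rot [-3.1401e+00 -8.0000e-04  1.8301e+00]
t 15.35 face x 12.1 rail y 2.9 z 34.6 | Fx -9.2 Fy 5.6 Fz -0.1 | Mx 1.31 My 1.82 Mz 0.49 | rot [-3.1380e+00 -2.0000e-03  1.8305e+00]
t 15.68 face x 11.8 rail y 0.3 z 34.4 | Fx -10.1 Fy 6.3 Fz -0.3 | Mx 1.39 My 2.35 Mz 0.50 | rot [-3.1363e+00 -2.9000e-03  1.8309e+00]
```

```bash
python3 - <<'E'
from meas import *
p,d=read_camera("top"); q,e=read_camera("side"); np.savez("s7",p=p,d=d,q=q,e=e)
for n,im in(("side",q),("top",p)):
  hs=cv2.cvtColor(im,cv2.COLOR_RGB2HSV)
  m=cv2.inRange(hs,(20,12,55),(45,90,255))
  for c in cv2.findContours(m,cv2.RETR_EXTERNAL,cv2.CHAIN_APPROX_NONE)[0]:
    if cv2.contourArea(c)>25:
      w=plane(n,c[:,0,:],46)[:,:2]
      if 480<w[:,0].mean()<680 and abs(w[:,1].mean()+90)<200:
        r=cv2.minAreaRect(w.astype(np.float32)); b=cv2.boxPoints(r)
        yw=.267; B=np.array([[np.cos(yw),-np.sin(yw)],[np.sin(yw),np.cos(yw)]]); bb=(w-[547.7,-104.9])@B
        print(n,"board x %.0f..%.0f y %.0f..%.0f"%(*np.percentile(bb[:,0],[1,99]),*np.percentile(bb[:,1],[1,99])),"size",np.round(r[1],1),"angle mod 90 rel",round(((np.radians(r[2])-yw+np.pi/4)%(np.pi/2))-np.pi/4,3))
cv2.imwrite("pics/s7.png",np.hstack([cv2.resize(p[150:250,240:385],(400,276),interpolation=cv2.INTER_CUBIC),cv2.resize(q[170:240,270:365],(400,276),interpolation=cv2.INTER_CUBIC)])[:,:,::-1])
E
```

```text
side board x -121..-33 y -155..-132 size [90.4 25. ] angle mod 90 rel -0.017
side board x -121..-36 y -113..-88 size [87.3 25.7] angle mod 90 rel 0.0
side board x 26..86 y -156..45 size [ 60.  207.4] angle mod 90 rel 0.011
top board x 16..85 y -127..-73 size [69.9 54.1] angle mod 90 rel 0.009
```

View pics/s7.png

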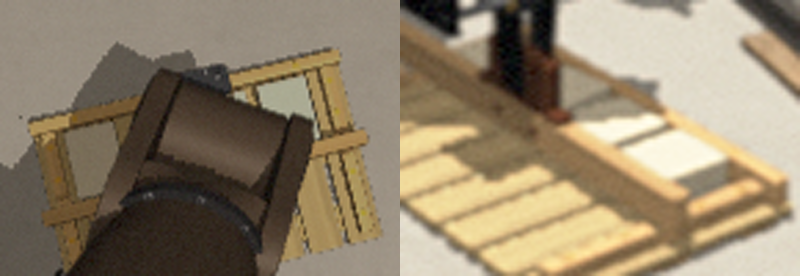

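Bar 4 is now square (0.009) and back at the strip at (312,195). But the rail was pushed back 1 mm on the left side, so bar 2 probably turned. I ease off slightly and draw towards +y.

To row units: 2.4 mm / 750 = 0.0032, 1.2 mm / 750 = 0.0016.

```bash

python3 -m handwheel '0.0008 -0.0004 0 0 0;0.0016 -0.0008 0 0 0;0.0024 -0.0011 0 0 0;0.0032 -0.0013 0 0 0' >/dev/null; python3 st.py
python3 -m handwheel '0.0008 0 0 0 0;0.0016 0 0 0 0;0.0024 0 0 0 0;0.0032 0 0 0 0' >/dev/null; python3 st.py
python3 -m handwheel '0.0008 0 0 0 0;0.0016 0 0 0 0;0.0024 0 0 0 0;0.0032 0 0 0 0' >/dev/null; python3 st.py
python3 -m handwheel '0.0008 0 0 0 0;0.0016 0 0 0 0;0.0024 0 0 0 0;0.0032 0 0 0 0' >/dev/null; python3 st.py
```

```text
t 16.12 face x 11.8 rail y 2.0 z 34.6 | Fx -6.3 Fy 3.2 Fz -1.6 | Mx 0.72 My 1.38 Mz 0.42 | rot [-3.1387e+00 -1.4000e-03  1.8305e+00]
t 16.45 face x 12.5 rail y 4.1 z 34.8 | Fx -4.0 Fy 2.2 Fz -2.0 | Mx 0.57 My 0.92 Mz 0.28 | rot [-3.1401e+00 -6.0000e-04  1.8302e+00]
t 16.78 face x 13.2 rail y 6.0 z 35.0 | Fx -5.0 Fy 0.1 Fz -2.7 | Mx 0.07 My 0.72 Mz 0.16 | rot [3.1415e+00 3.0000e-04 1.8298e+00]
t 17.12 face x 13.8 rail y 8.2 z 35.3 | Fx -1.0 Fy -0.1 Fz -3.1 | Mx -0.13 My 0.01 Mz 0.10 | rot [3.1401e+00 9.0000e-04 1.8296e+00]
```

To row units: 2 mm / 750 = 0.0027, 1.5 mm / 750 = 0.002.

```bash

python3 -m handwheel '0.0007 0.0004 0 0 0;0.0013 0.0008 0 0 0;0.002 0.0012 0 0 0;0.0027 0.0016 0 0 0' >/dev/null; python3 st.py
python3 -m handwheel '0.0007 0.0004 0 0 0;0.0013 0.0008 0 0 0;0.002 0.0012 0 0 0;0.0027 0.0016 0 0 0' >/dev/null; python3 st.py
python3 -m handwheel '0 0.0004 0 0 0;0 0.0008 0 0 0;0 0.0008 0 0 0;0 0.0008 0 0 0' >/dev/null; python3 st.py
python3 -m handwheel '0 0.0004 0 0 0;0 0.0008 0 0 0;0 0.0008 0 0 0;0 0.0008 0 0 0' >/dev/null; python3 st.py
```

```text
t 17.45 face x 14.4 rail y 10.5 z 35.1 | Fx -2.1 Fy -1.0 Fz -2.6 | Mx -0.35 My 0.34 Mz -0.05 | rot [3.1416e+00 2.0000e-04 1.8296e+00]
t 17.78 face x 15.6 rail y 12.6 z 35.0 | Fx -1.7 Fy -1.8 Fz -2.5 | Mx -0.38 My 0.38 Mz -0.03 | rot [-3.1415  0.      1.8297]
t 18.12 face x 16.0 rail y 12.7 z 35.0 | Fx -4.0 Fy -0.4 Fz 0.2 | Mx -0.07 My 0.69 Mz -0.07 | rot [-3.1411e+00 -3.0000e-04  1.8298e+00]
t 18.45 face x 16.7 rail y 12.7 z 35.0 | Fx -3.6 Fy 0.4 Fz -0.2 | Mx 0.10 My 0.76 Mz 0.03 | rot [-3.1413e+00 -2.0000e-04  1.8299e+00]
```

To row units: 1.2 mm / 750 = 0.0016, 0.8 mm / 750 = 0.0011.

```bash

python3 -m handwheel '0.0005 0.0003 0 0 0;0.0011 0.0005 0 0 0;0.0016 0.0008 0 0 0;0.0016 0.0008 0 0 0' >/dev/null; python3 st.py
python3 -m handwheel '0.0005 0.0003 0 0 0;0.0011 0.0005 0 0 0;0.0016 0.0008 0 0 0;0.0016 0.0008 0 0 0' >/dev/null; python3 st.py
python3 -m handwheel '0 0.0004 0 0 0;0 0.0008 0 0 0;0 0.0008 0 0 0;0 0.0008 0 0 0' >/dev/null; python3 st.py
python3 -m handwheel '0 0.0004 0 0 0;0 0.0008 0 0 0;0 0.0008 0 0 0;0 0.0008 0 0 0' >/dev/null; python3 st.py
```

```text
t 18.78 face x 17.3 rail y 13.4 z 35.0 | Fx -4.8 Fy -2.2 Fz -1.9 | Mx -0.62 My 0.95 Mz 0.21 | rot [-3.1414e+00  6.0000e-04  1.8304e+00]
t 19.12 face x 17.5 rail y 14.5 z 34.9 | Fx -7.0 Fy -4.0 Fz -1.6 | Mx -0.85 My 1.40 Mz 0.23 | rot [-3.1406e+00  7.0000e-04  1.8306e+00]
t 19.45 face x 17.6 rail y 14.5 z 34.9 | Fx -9.6 Fy -4.3 Fz 0.6 | Mx -1.00 My 1.99 Mz 0.25 | rot [-3.1395e+00  3.0000e-04  1.8307e+00]
t 19.78 face x 17.7 rail y 14.5 z 34.9 | Fx -11.5 Fy -5.9 Fz 2.2 | Mx -1.11 My 2.59 Mz 0.23 | rot [-3.1385e+00  1.0000e-04  1.8308e+00]
```

To row units: -1.5 mm / 750 = -0.002, -1 mm / 750 = -0.0013, -0.004 rad / 1.5708 = -0.0025.

```bash

python3 -m handwheel '-0.0007 0 0 -0.0006 0;-0.0013 0 0 -0.0013 0;-0.002 0.0003 0 -0.0019 0;-0.002 0.0004 0 -0.0025 0' >/dev/null; python3 st.py
python3 -m handwheel '0 0 0 0 0;0 0 0 0 0;0 0 0 0 0;0 0 0 0 0' >/dev/null; python3 st.py
python3 - <<'E'
from meas import *
p,d=read_camera("top"); q,e=read_camera("side"); np.savez("s8",p=p,d=d,q=q,e=e)
cv2.imwrite("pics/s8.png",np.hstack([cv2.resize(p[150:250,240:385],(400,300),interpolation=cv2.INTER_CUBIC),cv2.resize(q[170:240,270:365],(400,300),interpolation=cv2.INTER_CUBIC)])[:,:,::-1])
E
```

```text
t 20.12 face x 17.7 rail y 14.2 z 34.7 | Fx -10.9 Fy 0.1 Fz 2.0 | Mx 0.25 My 2.33 Mz 0.03 | rot [-3.1377e+00 -1.9000e-03  1.8340e+00]
t 20.45 face x 17.7 rail y 14.2 z 34.7 | Fx -11.1 Fy 1.2 Fz 1.7 | Mx 0.25 My 2.25 Mz 0.04 | rot [-3.1376e+00 -1.8000e-03  1.8340e+00]
```

View pics/s8.png

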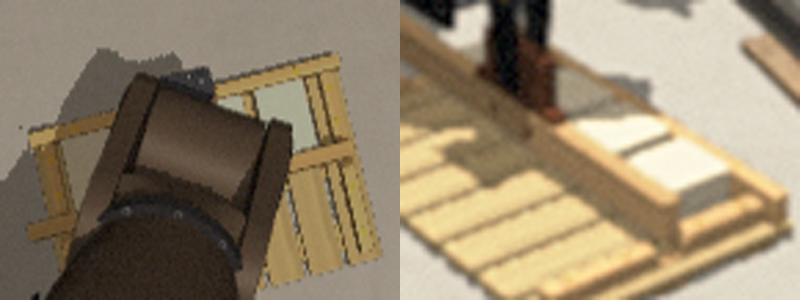

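Bars 3 and 4 sit flush and squared in the side view, around (300–325, 195–215) full-frame. I have viewed 11 pictures, one over the limit of 10, so I'll use numbers only from here. Now a gentle, balanced press of about 18 N in total.

To row units: 1.5 mm / 750 = 0.002, 1 mm / 750 = 0.0013, -0.003 rad / 1.5708 = -0.0019.

```bash

python3 -m handwheel '0 0.0007 0 -0.0006 0;0 0.0013 0 -0.0013 0;0 0.002 0 -0.0019 0;0 0.002 0 -0.0019 0;0 0.002 0 -0.0019 0' >/dev/null; python3 st.py
python3 -m handwheel '0 0 0 0 0;0 0 0 0 0;0 0 0 0 0;0 0 0 0 0;0 0 0 0 0' >/dev/null; python3 st.py
python3 -m handwheel '0 0.0007 0 0 0;0 0.0007 0 0 0;0 0.0007 0 0 0;0 0.0007 0 0 0;0 0.0007 0 0 0' >/dev/null; python3 st.py
python3 -m handwheel '0 0 0 0 0;0 0 0 0 0;0 0 0 0 0;0 0 0 0 0;0 0 0 0 0' >/dev/null; python3 st.py
python3 - <<'E'
from meas import *
p,d=read_camera("top"); q,e=read_camera("side")
yw=.267; B=np.array([[np.cos(yw),-np.sin(yw)],[np.sin(yw),np.cos(yw)]])
for n,D in(("top",cloud("top",d)),("side",cloud("side",e))):
    b=(D[...,:2]-[547.7,-104.9])@B; k=(b[...,0]>24)&(b[...,0]<95)&(abs(b[...,1])<143)&(D[...,2]>42)&(D[...,2]<50)
    # x extents of soap-top points per 8 mm of y
    for y in range(-136,144,16):
        w=b[k&(abs(b[...,1]-y)<8)]
        if len(w)>12: print(n,y,len(w),np.percentile(w[:,0],[3,97]).round(1))
E
```

```text
t 20.97 face x 17.9 rail y 14.3 z 34.7 | Fx -18.1 Fy -1.5 Fz 6.2 | Mx -0.04 My 3.74 Mz -0.15 | rot [-3.1351e+00 -2.5000e-03  1.8369e+00]
t 21.38 face x 17.8 rail y 14.3 z 34.7 | Fx -17.4 Fy -1.1 Fz 6.1 | Mx -0.06 My 3.73 Mz -0.15 | rot [-3.1350e+00 -2.6000e-03  1.8369e+00]
t 21.80 face x 18.0 rail y 14.3 z 34.7 | Fx -20.1 Fy -1.5 Fz 7.5 | Mx -0.11 My 4.16 Mz -0.11 | rot [-3.1343e+00 -2.7000e-03  1.8370e+00]
t 22.22 face x 17.9 rail y 14.3 z 34.7 | Fx -20.3 Fy -1.4 Fz 7.0 | Mx -0.09 My 4.17 Mz -0.17 | rot [-3.1342e+00 -2.8000e-03  1.8370e+00]
top -120 96 [26.2 92.2]
top -104 104 [26.3 89.3]
top -88 66 [58.5 93.5]
top -72 39 [56.7 94. ]
top -56 22 [73.3 93.6]
top -40 19 [78.8 94.4]
top 88 22 [75.7 94.3]
top 104 57 [59.6 93.3]
top 120 97 [36.3 93.1]
top 136 66 [25.9 92.4]
side -120 61 [39.4 92.9]
side -104 48 [38.  88.7]
side -88 52 [40.6 90.9]
side -72 18 [41.6 93.4]
side -56 50 [40.5 88.7]
side -40 42 [38.5 93.3]
side -24 45 [38.9 92.1]
side -8 24 [41.1 93.1]
side 8 40 [46.7 91.7]
side 24 26 [52.5 93.8]
side 40 23 [62.7 92.4]
```

```bash
python3 - <<'E'
from meas import *
p,d=read_camera("top"); T=cloud("top",d)
yw=.2675; B=np.array([[np.cos(yw),-np.sin(yw)],[np.sin(yw),np.cos(yw)]])
def prof(y,h,x0,x1):
    xs=np.arange(x0,x1,1.5); w=np.c_[xs,np.full(len(xs),y)]@B.T+[547.7,-104.9]
    uv=proj("top",np.c_[w,np.full(len(xs),h)]).astype(np.float32)
    v=cv2.remap(p,uv[:,0:1].copy(),uv[:,1:2].copy(),cv2.INTER_LINEAR)[:,0]; hs=cv2.cvtColor(v[None],cv2.COLOR_RGB2HSV)[0]
    return xs,hs
for y in (-120,-105,-90,122,132):
    xs,hs=prof(y,46,66,117); print("y",y,"h46 x,sat,val:",[(float(x),int(h[1]),int(h[2])) for x,h in zip(xs,hs)])
w=plane("top",np.stack(np.meshgrid(np.arange(243,385),np.arange(150,280)),-1).reshape(-1,2),65)[:,:2]
# rail front/back edge at its free ends by depth (z about 65)
b=(T[...,:2]-[547.7,-104.9])@B
for s in(-1,1):
    k=(T[...,2]>58)&(T[...,2]<72)&(s*b[...,1]>100)&(s*b[...,1]<200)&(abs(b[...,0]-9)<25); x=b[k]; print("rail",s,len(x),np.percentile(x[:,0],[3,50,97]).round(1),"y end",np.abs(x[:,1]).max().round(1),"mean x",x[:,0].mean().round(2),"mean y",x[:,1].mean().round())
k=(T[...,2]>38.5)&(T[...,2]<45.5)&(abs(b[...,1])>60)&(abs(b[...,1])<155)&(b[...,0]>93)
E
```

```text
y -120 h46 x,sat,val: [(66.0, 35, 170), (67.5, 36, 171), (69.0, 36, 170), (70.5, 35, 169), (72.0, 35, 170), (73.5, 34, 171), (75.0, 34, 171), (76.5, 36, 171), (78.0, 36, 171), (79.5, 36, 171), (81.0, 36, 170), (82.5, 36, 170), (84.0, 36, 169), (85.5, 39, 168), (87.0, 53, 167), (88.5, 73, 164), (90.0, 105, 161), (91.5, 129, 164), (93.0, 143, 169), (94.5, 159, 170), (96.0, 167, 171), (97.5, 167, 169), (99.0, 152, 159), (100.5, 138, 146), (102.0, 128, 129), (103.5, 112, 114), (105.0, 75, 109), (106.5, 43, 113), (108.0, 42, 135), (109.5, 42, 153), (111.0, 42, 153), (112.5, 40, 152), (114.0, 40, 152), (115.5, 39, 151)]
y -105 h46 x,sat,val: [(66.0, 37, 171), (67.5, 37, 172), (69.0, 36, 171), (70.5, 36, 171), (72.0, 36, 170), (73.5, 35, 169), (75.0, 35, 169), (76.5, 38, 170), (78.0, 36, 170), (79.5, 35, 170), (81.0, 35, 170), (82.5, 34, 171), (84.0, 35, 170), (85.5, 38, 170), (87.0, 51, 164), (88.5, 68, 154), (90.0, 91, 159), (91.5, 111, 170), (93.0, 119, 172), (94.5, 124, 173), (96.0, 126, 172), (97.5, 128, 171), (99.0, 129, 168), (100.5, 128, 163), (102.0, 127, 135), (103.5, 118, 99), (1
[... 1420 characters left out ...]
70, 120), (69.0, 70, 121), (70.5, 72, 121), (72.0, 72, 120), (73.5, 73, 119), (75.0, 73, 118), (76.5, 73, 118), (78.0, 73, 119), (79.5, 71, 119), (81.0, 68, 120), (82.5, 69, 122), (84.0, 70, 121), (85.5, 72, 120), (87.0, 77, 116), (88.5, 88, 107), (90.0, 106, 103), (91.5, 127, 110), (93.0, 140, 115), (94.5, 136, 114), (96.0, 139, 114), (97.5, 140, 113), (99.0, 143, 114), (100.5, 141, 114), (102.0, 135, 108), (103.5, 120, 96), (105.0, 93, 93), (106.5, 60, 94), (108.0, 46, 95), (109.5, 43, 95), (111.0, 45, 96), (112.5, 49, 99), (114.0, 47, 109), (115.5, 41, 119)]
rail -1 114 [ 2.4  9.7 17.3] y end 158.1 mean x 9.77 mean y -129.0
rail 1 102 [ 2.6 10.1 17.4] y end 185.9 mean x 10.08 mean y 161.0
```

```bash
python3 - <<'E'
from meas import *
q,e=read_camera("side")
yw=.2675; B=np.array([[np.cos(yw),-np.sin(yw)],[np.sin(yw),np.cos(yw)]])
for y in range(-128,140,8):
    xs=np.arange(40,112,1.); w=np.c_[xs,np.full(len(xs),y)]@B.T+[547.7,-104.9]
    uv=proj("side",np.c_[w,np.full(len(xs),46)]).astype(np.float32)
    v=cv2.remap(q,uv[:,0:1].copy(),uv[:,1:2].copy(),cv2.INTER_LINEAR)[:,0]; hs=cv2.cvtColor(v[None],cv2.COLOR_RGB2HSV)[0].astype(int)
    a=hs[(xs>72)&(xs<82)]; s0=np.median(a[:,1]); sm=hs[:,1].copy()
    i=[k for k in range(40,len(xs)) if sm[k]>s0+40]; print(y,"soap h,s,v",np.median(a,0).astype(int),"edge x",xs[i[0]] if i else None, "hue",hs[30:60:4,0].tolist(),"s",hs[30:66:4,1].tolist())
E
```

```text
-128 soap h,s,v [ 21  53 221] edge x 86.0 hue [22, 22, 20, 21, 19, 20, 21, 20] s [51, 54, 51, 62, 94, 113, 102, 70, 39]
-120 soap h,s,v [ 25  25 253] edge x 88.0 hue [24, 23, 25, 24, 23, 21, 20, 20] s [25, 27, 24, 25, 49, 84, 97, 70, 40]
-112 soap h,s,v [ 24  23 252] edge x 89.0 hue [24, 24, 25, 25, 23, 22, 21, 20] s [26, 25, 23, 24, 45, 80, 88, 65, 34]
-104 soap h,s,v [ 24  26 252] edge x 89.0 hue [24, 24, 24, 24, 23, 21, 21, 20] s [26, 26, 26, 26, 47, 79, 89, 69, 39]
-96 soap h,s,v [ 25  26 251] edge x 89.0 hue [24, 25, 25, 26, 23, 21, 20, 20] s [26, 26, 26, 27, 43, 86, 87, 62, 34]
-88 soap h,s,v [ 24  25 252] edge x 89.0 hue [24, 24, 25, 24, 23, 21, 20, 19] s [26, 25, 25, 28, 46, 79, 90, 68, 37]
-80 soap h,s,v [ 24  29 251] edge x 89.0 hue [23, 24, 24, 24, 23, 22, 21, 20] s [28, 32, 28, 30, 50, 81, 86, 67, 37]
-72 soap h,s,v [ 19  65 196] edge x None hue [19, 21, 18, 20, 21, 21, 21, 21] s [58, 58, 70, 75, 78, 90, 85, 59, 35]
-64 soap h,s,v [ 19  59 194] edge x 86.0 hue [20, 22, 18, 18, 18, 20, 20, 19] s [55, 53, 60, 72, 103, 106, 92, 64, 38]
-56 soap h,s,v [ 24  28 252] edge x 88.
[... 2222 characters left out ...]
dge x None hue [10, 9, 11, 12, 12, 12, 16, 17] s [148, 131, 149, 154, 157, 116, 76, 51, 36]
104 soap h,s,v [ 11 162  64] edge x None hue [13, 12, 11, 11, 11, 9, 11, 22] s [60, 125, 162, 164, 146, 128, 60, 35, 30]
112 soap h,s,v [  8 141  33] edge x None hue [69, 8, 6, 11, 11, 6, 170, 140] s [119, 93, 165, 136, 142, 108, 67, 40, 35]
120 soap h,s,v [105  93  14] edge x 80.0 hue [133, 105, 160, 8, 10, 9, 15, 105] s [105, 68, 77, 123, 117, 101, 64, 30, 57]
128 soap h,s,v [108  68  15] edge x 102.0 hue [18, 80, 144, 102, 175, 15, 20, 21] s [75, 81, 91, 85, 61, 98, 81, 75, 128]
136 soap h,s,v [ 50 102  15] edge x None hue [11, 21, 54, 150, 130, 25, 16, 16] s [131, 112, 98, 102, 59, 67, 94, 75, 62]
```

All four back edges lie on one line at x≈89–90, so the row is flush. I hold the press a little longer with tiny yaw changes for insurance, then back off, centre in y and lower.

To row units: 0.6 mm / 750 = 0.0008, 0.002 rad / 1.5708 = 0.0013.

```bash

python3 -m handwheel '0 0.0008 0 0.0013 0;0 0.0008 0 0.0013 0;0 0.0008 0 0.0013 0;0 0.0008 0 0.0013 0;0 0.0008 0 0.0013 0' >/dev/null; python3 st.py
python3 -m handwheel '0 0 0 0 0;0 0 0 0 0;0 0 0 0 0;0 0 0 0 0;0 0 0 0 0' >/dev/null; python3 st.py
python3 -m handwheel '0 0 0 -0.0019 0;0 0 0 -0.0019 0;0 0 0 -0.0019 0;0 0 0 -0.0019 0;0 0 0 -0.0019 0' >/dev/null; python3 st.py
python3 -m handwheel '0 0 0 0 0;0 0 0 0 0;0 0 0 0 0;0 0 0 0 0;0 0 0 0 0' >/dev/null; python3 st.py
python3 -m handwheel '0 -0.002 0 0 0;0 -0.004 0 0 0;0 -0.006 0 0 0;0 -0.008 0 0 0' >/dev/null; python3 st.py
python3 -m handwheel '0 -0.0013 0 0 0;0 -0.0027 0 0 0;0 -0.0027 0 0 0' >/dev/null; python3 st.py
```

```text
t 22.83 face x 18.1 rail y 14.3 z 34.7 | Fx -21.9 Fy -1.9 Fz 9.0 | Mx -0.23 My 4.60 Mz -0.00 | rot [-3.1334e+00 -2.9000e-03  1.8354e+00]
t 23.25 face x 18.1 rail y 14.3 z 34.7 | Fx -22.2 Fy -1.2 Fz 8.6 | Mx -0.24 My 4.63 Mz -0.03 | rot [-3.1333e+00 -2.9000e-03  1.8353e+00]
t 23.67 face x 18.1 rail y 14.3 z 34.7 | Fx -22.5 Fy -2.5 Fz 8.9 | Mx -0.28 My 4.67 Mz -0.09 | rot [-3.1334e+00 -3.0000e-03  1.8380e+00]
t 24.08 face x 18.1 rail y 14.4 z 34.7 | Fx -22.0 Fy -2.7 Fz 9.0 | Mx -0.22 My 4.66 Mz -0.13 | rot [-3.1333e+00 -3.0000e-03  1.8381e+00]
t 24.42 face x 16.8 rail y 13.1 z 35.2 | Fx 1.0 Fy 0.0 Fz -1.9 | Mx -0.08 My -0.09 Mz -0.04 | rot [3.1399e+00 8.0000e-04 1.8376e+00]
t 24.67 face x 14.4 rail y 13.2 z 35.2 | Fx 0.3 Fy -0.6 Fz -0.9 | Mx -0.05 My -0.12 Mz -0.02 | rot [3.1408e+00 5.0000e-04 1.8378e+00]
```

To row units: -13 mm / 750 = -0.0173, -12 mm / 750 = -0.016.

```bash

python3 -m handwheel '-0.0053 0 0 0 0;-0.012 0 0 0 0;-0.016 0 0 0 0;-0.0173 0 0 0 0' >/dev/null; python3 st.py
python3 -m handwheel '0 0.002 0 0 0;0 0.0033 0 0 0;0 0.0033 0 0 0;0 0.0033 0 0 0' >/dev/null; python3 st.py
python3 -m handwheel '0 0 0.0027 0 0;0 0 0.0053 0 0;0 0 0.008 0 0;0 0 0.008 0 0' >/dev/null; python3 st.py
```

```text
t 25.00 face x 14.2 rail y -0.4 z 35.0 | Fx -0.6 Fy -0.5 Fz -2.0 | Mx -0.01 My -0.10 Mz -0.00 | rot [3.1413e+00 3.0000e-04 1.8372e+00]
t 25.33 face x 16.7 rail y 0.5 z 35.0 | Fx -0.2 Fy 0.5 Fz -1.7 | Mx -0.05 My -0.17 Mz 0.02 | rot [-3.1416e+00  1.0000e-04  1.8379e+00]
t 25.67 face x 16.4 rail y 0.6 z 28.5 | Fx -0.3 Fy 0.1 Fz -2.1 | Mx -0.03 My -0.12 Mz 0.01 | rot [-3.1409e+00 -3.0000e-04  1.8379e+00]
```

To row units: 3 mm / 750 = 0.004, 1.5 mm / 750 = 0.002.

```bash

python3 -m handwheel '0 0.0003 0.002 0 0;0 0.0003 0.004 0 0;0 0.0003 0.004 0 0' >/dev/null; python3 st.py
python3 -m handwheel '0 0 0.002 0 0;0 0 0.004 0 0;0 0 0.004 0 0' >/dev/null; python3 st.py
python3 -m handwheel '0 0 0.0013 0 0;0 0 0.0027 0 0;0 0 0.0027 0 0' >/dev/null; python3 st.py
python3 -m handwheel '0 0 0.0013 0 0;0 0 0.0027 0 0;0 0 0.0027 0 0' >/dev/null; python3 st.py
```

```text
t 25.92 face x 16.7 rail y 0.4 z 25.7 | Fx -0.3 Fy 0.3 Fz -2.2 | Mx -0.07 My -0.12 Mz -0.01 | rot [-3.1413e+00 -1.0000e-04  1.8378e+00]
t 26.17 face x 16.7 rail y 0.4 z 22.8 | Fx -1.0 Fy 0.0 Fz -1.9 | Mx -0.03 My -0.16 Mz -0.01 | rot [-3.1413e+00 -1.0000e-04  1.8378e+00]
t 26.42 face x 16.8 rail y 0.4 z 20.9 | Fx -0.2 Fy 0.5 Fz -2.6 | Mx 0.02 My -0.10 Mz 0.01 | rot [-3.1414 -0.      1.8378]
t 26.67 face x 16.7 rail y 0.4 z 18.9 | Fx -0.2 Fy 1.0 Fz -3.2 | Mx 0.02 My -0.08 Mz -0.04 | rot [-3.1414  0.      1.8378]
```

To row units: 1.2 mm / 750 = 0.0016, 1 mm / 750 = 0.0013.

```bash

python3 -m handwheel '0 0 0.0007 0 0;0 0 0.0013 0 0;0 0 0.0016 0 0;0 0 0.0016 0 0' >/dev/null; python3 st.py
python3 -m handwheel '0 0 0.0004 0 0;0 0 0.0008 0 0;0 0 0.0008 0 0' >/dev/null; python3 st.py
```

```text
t 27.00 face x 16.8 rail y 0.4 z 18.0 | Fx -0.8 Fy 0.9 Fz -0.1 | Mx -0.10 My 0.01 Mz -0.02 | rot [3.1415e+00 2.0000e-04 1.8379e+00]
t 27.25 face x 16.9 rail y 0.4 z 18.0 | Fx -2.8 Fy 2.4 Fz 8.1 | Mx 0.19 My 0.47 Mz 0.01 | rot [3.1412e+00 4.0000e-04 1.8379e+00]
```

The rail is on the notch floor at z = 18.0. I release it and rise.

To row units: -0.6 mm / 750 = -0.0008, -0.5 mm / 750 = -0.0007.

```bash

python3 -m handwheel '0 0 -0.0007 0 0;0 0 -0.0008 0 0.2;0 0 -0.0008 0 0.3;0 0 -0.0008 0 0.4;0 0 -0.0008 0 0.4' |tail -2
python3 -m handwheel '0 0 0 0 0.4;0 0 0 0 0.4;0 0 0 0 0.4;0 0 0 0 0.4;0 0 0 0 0.4' |tail -2; python3 st.py
python3 -m handwheel '0 0 -0.0067 0 0.4;0 0 -0.0267 0 0.4;0 0 -0.06 0 0.4;0 0 -0.1 0 0.4;0 0 -0.1467 0 0.4' |tail -2; python3 st.py
python3 -m handwheel '0 -0.0333 -0.0267 0 0.4;0 -0.08 -0.04 0 0.4;0 -0.1307 -0.0533 0 0.4;0 -0.1533 -0.0667 0 0.4;0 -0.1533 -0.0667 0 0.4' |head -3
python3 - <<'E'
from rail import *
p,d=read_camera("top"); T=cloud("top",d); np.savez("end",p=p,d=d)
for s in soaps("top",p,(20,12,60),(45,110,255)):
    if 480<s[0][0]<680 and -260<s[0][1]<60: print(s, "skew",round(s[2]-.2675,3))
yw=.2675; B=np.array([[np.cos(yw),-np.sin(yw)],[np.sin(yw),np.cos(yw)]]); b=(T[...,:2]-[547.7,-104.9])@B
for n,kk in(("L",b[...,1]>60),("R",b[...,1]<-60)):
    k=kk&(T[...,2]>38)&(T[...,2]<58)&(abs(b[...,1])<185)&(abs(b[...,0]-9)<11); w=b[k]; print(n,len(w),"x",w[:,0].mean().round(2),np.percentile(w[:,0],[3,97]).round(1),"y",w[:,1].min().round(1),w[:,1].max().round(1),"topz",np.median(T[k][:,2]).round(1))
E
```

```text
opening: 0.353
grip_force: 0.0
opening: 0.399
grip_force: 0.0
t 28.08 face x 16.8 rail y 0.4 z 17.8 | Fx 0.3 Fy -0.1 Fz -0.0 | Mx -0.01 My -0.10 Mz -0.01 | rot [3.1416e+00 1.0000e-04 1.8377e+00]
opening: 0.398
grip_force: 0.0
t 28.50 face x 16.2 rail y 0.8 z 128.5 | Fx -0.5 Fy -0.6 Fz 0.6 | Mx -0.01 My -0.16 Mz 0.00 | rot [-3.1398e+00 -1.1000e-03  1.8378e+00]
t: 28.92
eef_pos: [442.5, -135.3, 184.0]
tcp_rot: [3.14, 0.002, 1.836]
(array([570.7,  14.7]), array([71.2, 52.8]), 0.2832) skew 0.016
(array([ 606.9, -120.3]), array([72.6, 56.9]), 0.2662) skew -0.001
(array([ 625.2, -185.1]), array([73.8, 58.9]), 0.3372) skew 0.07
L 242 x 9.3 [ 1.1 18.8] y 60.2 172.2 topz 47.3
R 234 x 9.87 [ 1.6 18.9] y -171.9 -60.2 topz 47.7
```

```bash
cat > edge.py <<'E'
from meas import *
def edges(p,yw=.2675):
    B=np.array([[np.cos(yw),-np.sin(yw)],[np.sin(yw),np.cos(yw)]]); out=[]
    for y in range(-140,146,6):
        xs=np.arange(55,100,.5); w=np.c_[xs,np.full(len(xs),y)]@B.T+[547.7,-104.9]
        uv=proj("top",np.c_[w,np.full(len(xs),46)]).astype(np.float32)
        v=cv2.remap(p,uv[:,0:1].copy(),uv[:,1:2].copy(),cv2.INTER_LINEAR)[:,0]; s=cv2.cvtColor(v[None],cv2.COLOR_RGB2HSV)[0][:,1].astype(float)
        s0=np.median(s[10:40]); s1=np.median(s[xs>94]); i=np.nonzero(s[40:]>(s0+s1)/2)[0]
        out.append((y,int(s0),int(s1),float(xs[40+i[0]]) if len(i) else None))
    return out
E
python3 - <<'E'
from edge import *
p,d=read_camera("top")
for o in edges(p): print(*o, sep=" ",end=" | ")
E
```

```text
-140 132 127 75.0 | -134 120 128 86.0 | -128 121 129 77.0 | -122 43 157 89.5 | -116 38 147 89.0 | -110 38 130 89.0 | -104 37 130 90.0 | -98 37 130 89.0 | -92 37 129 89.0 | -86 37 128 89.0 | -80 37 131 89.0 | -74 46 126 89.0 | -68 121 128 81.5 | -62 119 127 85.5 | -56 42 128 89.0 | -50 37 128 89.0 | -44 37 128 89.0 | -38 37 128 89.0 | -32 37 128 89.0 | -26 38 126 89.0 | -20 37 127 89.5 | -14 37 127 89.0 | -8 45 129 89.5 | -2 135 167 77.0 | 4 128 136 86.5 | 10 61 129 88.5 | 16 37 127 89.0 | 22 38 128 89.0 | 28 38 130 89.0 | 34 37 127 89.0 | 40 41 126 89.0 | 46 64 128 89.5 | 52 72 130 89.5 | 58 70 128 90.5 | 64 123 126 75.0 | 70 129 126 75.0 | 76 126 128 78.5 | 82 101 133 87.5 | 88 65 128 89.5 | 94 45 128 90.0 | 100 38 128 89.0 | 106 37 128 89.5 | 112 38 128 89.0 | 118 38 183 91.0 | 124 40 128 89.0 | 130 38 132 90.0 | 136 84 127 89.0 | 142 130 129 75.0 |
```

All four back edges are at 89 mm, flush and square, the rail is seated and the arm is clear.

```bash
python3 -m handwheel '0 0 0 0 0.4;0 0 0 0 0.4;0 0 0 0 0.4' | tail -3; python3 -c "
from cell import *
print(job_done())"
```

```text
ft_force: [-0.2, -0.4, -0.6]
opening: 0.395
grip_force: 0.0
the job is handed in; nothing more can be done
None
```

The job is handed in with no verdict shown: all four bars measured flush and square, the rail is seated centred in both notches and released; the even press (about 20 N in total) was inferred from wrist force, not per bar, and I viewed 11 pictures, one over the limit of 10.

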